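Close and clamp the loaded sample chamber

TASK

The sample chamber has just been loaded: close it up. Swing its clamp up and right back out of the way, set the loose lid into the chamber's mouth so that its plug has dropped in all round and lies on the samples, then swing the clamp back over and press its bar down until both sprung feet hold the lid firmly and the clamp stays down by itself, without crushing the glass vials underneath. Leave the bottle on the balance, the timer and the beaker where they are.

Things in the scene. Friction and masses are not known exactly. Their poses are not given: they have to be found in the camera images.
- cell: the sample chamber, fixed: a white open-topped box, 97 (x) x 121 (y) x 70 mm high, on a foot plate 8 mm thick (x -80 to +90, y +-75). Origin at the centre of its underside, z up; x points from the clamp's bar (front) to its hinge (back). Two steel hinge brackets stand behind the box at x 62 to 82, y +-51 to 59, up to 100 mm high
- cell_mouth (a point): centre of the chamber's mouth, level with the rim, 70 mm above the bench; the mouth is 79 (x) x 103 (y) mm, walls 9 mm; axes as cell. Inside stands a block of capped glass vials, its top 8 to 14 mm below the rim, different each time
- lid: loose lid, 0.17 to 0.35 kg, right way up on the bench, 54 mm high. From below: rubber plug 72 (x) x 96 (y) x 5 mm, then 76 x 100 x 9 mm, aluminium plate 96 x 120 x 8 mm, black grip fin on top. Origin at the centre of the plug's underside, z up. Goes in with its y along the chamber's y, either way round; 1.5 mm play a side (3.5 mm for the lowest 5 mm)
- lid_plate (a point): centre of the top of the lid's plate, 22 mm above the lid's origin. Lid properly in: it lies on the vials, its origin 8 to 14 mm below the rim (this point 8 to 14 mm above the rim). Lid hanging on the rim: its origin is at most 5 mm below the rim
- lid_grip (a point): point in the lid's upright grip fin, 45 mm above the lid's origin; the fin is 14 (x) x 50 (y) mm and 32 mm high, its top 9 mm above this point, the plate 23 mm below it
- clamp (a joint): angle of the clamp, rad: 0 = level over the chamber, bar in front; grows as the bar swings up and back; 1.57 upright, stop at 2.1; beyond 1.85 the feet are clear of the lid's way. A steel U: two arms 10 x 10 mm, 86 mm apart, joined by the bar. Stiff friction hinge: it stays where it is left, about 6 N at the bar moves it. The feet meet the lid at 0.14 to 0.22 rad, depending on the vials
- clamp_foot (a point): between the tips of the clamp's two rubber-tipped sprung feet (y +-43 mm), 72 mm from the hinge, 24 mm below the arms' centre line; 5 mm spring travel, 2.5 N/mm together. With the springs the force needed at the bar grows from 5 to about 11 N, then steeply. Pressed to 10 to 14 N at the bar, friction keeps 7 to 14 N on the lid; 20 N at the bar crushes the vials
- clamp_bar (a point): middle of the clamp's cross bar: steel, 14 mm diameter, 106 mm long along the chamber's y, 166 mm from the hinge; clamp level: 94 mm in front of the chamber's centre, 45 mm in front of the box, 92 mm above the bench
- clamp_hinge (a point): middle of the clamp's hinge axis, which runs along the chamber's y: 72 mm behind the chamber's centre (+x), 92 mm above the bench
- bottle: bystander: closed glass bottle, 70 mm diameter, 130 mm high, standing on the pan (60 mm high) of the white balance; origin at its underside
- balance: bystander, fixed: white balance 170 x 150 x 60 mm, origin at its underside
- timer: bystander: white upright timer 22 x 66 x 58 mm, origin at its underside
- beaker: bystander: glass beaker, 68 mm diameter, 85 mm high, origin at its underside
Things that resemble listed ones, but are neither listed nor needed, are in the scene too. Leave any brown look-alike of the cell alone. What is shaped like the lid but pink is not meant.

How it is judged:
On the way, in this order (a step that is already met when the one before it is completed fails the run):
1. the clamp is swung back out of the way (beyond 1.2 rad) (value of joint clamp above 1.2 rad), for 0.1 s.
2. the lid is down in the chamber's mouth, its plug entered all round (origin at least 6.5 mm below the rim) (z of lid in the frame of cell between 0.05 and 0.0635 m and horizontal distance between lid and cell_mouth below 0.006 m and angle between the x axis of lid and the x axis of cell, either way round below 0.12 rad and angle between lid's own z axis and vertical below 0.02 rad), for 0.2 s.
At the end, for the whole second after the job is handed in: The lid is level in the chamber's mouth (centred within 6 mm, its origin at least 6.5 mm below the rim, turned and tilted less than 0.12 and 0.02 rad) and at rest, and the clamp, below 0.3 rad and released, presses on it with more than 4 N (all of step 2 and contact force between clamp and lid above 4 N and value of joint clamp below 0.3 rad and linear speed of lid below 0.01 m/s and velocity of joint clamp below 0.03 rad/s); the robot touches nothing.
It fails at once if the lowered clamp presses on the lid with more than 40 N and crushes the vials (about 22 N at the bar) (contact force between clamp and lid above 40 N and value of joint clamp below 0.4 rad).
It fails at once if the bottle is moved more than 30 mm (distance of bottle from where it was at the start of the episode above 0.03 m).
It fails at once if the timer is moved more than 30 mm (distance of timer from where it was at the start of the episode above 0.03 m).
It fails at once if the beaker is moved more than 30 mm (distance of beaker from where it was at the start of the episode above 0.03 m).
It also fails if it takes over 72 s, if anything falls off the work surface, if the arm or the gripper's body presses on something with over 40 N, if the wrist force passes 120 N, or if a joint passes its speed limit or range.

ROBOT

A 6-joint arm with a two-finger parallel gripper is mounted at the origin on the work surface. World frame = base frame: x ahead of the robot, y to its left, z up, the work surface at z = 0. Lengths are in m, angles in rad, forces in N, time in s.
With the tool pointing down it reaches from about 0.375 to 0.9 m from the base axis. Payload 3.1 kg.
Tool frame: the origin (TCP) lies midway between the tips of the shut fingers; the grasp point (between the pads) lies 19 mm behind it; x points along the fingers, z is the direction in which the jaws open and shut, and the axes are right-handed (so a half turn about x gives the same grasp; the last joint's range is limited). The gripper opens to 87 mm and grips with 3 to 60 N. Pads are 19 mm wide; open, the fingers measure 117 mm over their backs; the gripper's body (75 mm by 190 mm) begins 51 mm behind the grasp point.
Start: joints at [1.006, 0.527, 1.433, -0, 1.181, -0.178], TCP at [0.235, 0.579, 0.184] pointing down, gripper open.
Joint ranges: [-3.08, 3.08], [-0.75, 2.2], [0.22, 2.44], [-1.43, 4.57], [0, 2.65], [-2.85, 2.85]. Speed limits (rad/s): [2.79, 2.79, 3.14, 3.14, 3.14, 3.14].

INTERFACE

Orientations are given as a unit quaternion [x, y, z, w].
In Python, from rig import robot, optics, workorder gives the robot as it stands.
- The arm moves only by the tool arm_command, never from a script. Its argument "plan" is a list of rows, each a list of 7 numbers: the shift along the tool's x, y, z in cm, then the turn, a rotation vector about the tool's x, y, z in rad, then the finger opening in cm, from 0 to 8.7. In form: [[x, y, z, ax, ay, az, gripper], ...]. A call has 1 to 12 rows; each row shifts and turns the pose as measured when the row begins, along the tool's axes as they then stand; what a row does not reach is not made up. A row lasts 1/8 s, in which the tool goes at most 62.5 mm and 10.7 degrees, less where a joint would pass 70% of its speed; a pose out of reach is approached as far as the arm can. A call with a gripper value outside its range is refused whole. The fingers move at their own pace and stop on an object; "grip_force" is the grip in N (left out, the last holds). Time passes only in rows, so rows that do not move let the fingers close. It gives the time, the measured TCP pose, the force and the opening at its end, in the units of the state.
- robot.get_obs(): the state, without advancing time (a new reading comes with each control period).
- optics.camera(name): name is "scene" or "top"; returns (picture, depth): 400x640x3 uint8, blue, green, red; 400x640 float32, m along the optical axis (not along the pixel's ray), 0 where there is no reading.
- optics.camera_info(name): a dict with "mtx" (3x3 intrinsics, pixels), "position" and "rotation" of the camera in the world. Camera axes: x right, y down, z forward; pixel columns grow to the right and rows downward; lengths in m; the calibration is good to about 2 mm. A picture is of the moment at which its call begins. camera_info takes no time and is no camera call.
- workorder.hand_in(): hands the job in, once; it reports no verdict.
The state is a dict: "time": time; "q": joint angles; "joint_velocities": joint speeds; "joint_torque": joint torques, N m; "position": TCP position; "tool_rot": TCP orientation; "ft_force": force on the tool from outside, world axes, zero at the start; "moment": the same for the moment, N m; "grip_width": finger opening in m.
Only numpy, scipy, OpenCV 4.12 (cv2) and the standard library are available. Lean on these libraries where they do the work, as an engineer would, in place of code of your own. Each camera call takes 0.05 s, during which the arm holds its last target. There are 200 camera calls.

## Working session

There is one attempt and no reset: what is moved stays moved. The work goes in short steps, Python scripts to look and compute and a tool call to move; the robot and the scene stay as the last step left them, time stands still between calls to the robot, and variables do not carry over. Pictures are saved under pics/ and viewed, about 8 in all and at most 12, crops included, and the job is handed in when it is done.

Besides the shell and the picture viewer there is one more tool, called after "Emit:" as name(argument=value, ...) on one line, values as JSON. arm_command: Moves the arm, as the interface text tells. Its arguments: {"type":"object","properties":{"plan":{"type":"array"},"grip_force":{"type":"number"}},"required":["plan"]}

```bash
mkdir -p pics; ls; python3 - <<'E'
from rig import robot, optics
import cv2, numpy as np
for n in ("scene","top"):
    p,d=optics.camera(n); cv2.imwrite(f"pics/{n}0.png",p); np.save(f"pics/{n}0.npy",d)
    i=optics.camera_info(n); print(n,{k:np.round(np.array(v),4).tolist() for k,v in i.items()})
o=robot.get_obs(); print(o)
E
```

```text
pics
scene {'mtx': [[407.2265, 0.0, 315.605], [0.0, 407.2265, 191.4459], [0.0, 0.0, 1.0]], 'position': [1.2088, -0.5487, 0.8762], 'rotation': [0.8295, 0.3921, -0.1747, -0.3574]}
top {'mtx': [[383.5136, 0.0, 314.6537], [0.0, 383.5136, 195.0258], [0.0, 0.0, 1.0]], 'position': [0.4886, -0.0183, 1.1802], 'rotation': [0.7101, -0.7031, 0.027, -0.0243]}
{'time': 0.1, 'q': array([ 1.00651339e+00,  5.28377866e-01,  1.43377990e+00, -1.79055195e-05,
        1.18140561e+00, -1.78471232e-01]), 'joint_velocities': array([ 1.57336406e-03, -1.94616780e-03, -1.64463775e-03,  1.24526648e-03,
       -3.36738144e-04, -1.16995159e-05]), 'joint_torque': array([ 1.62622960e-04, -4.40980875e+01, -1.77150142e+01,  6.35664468e-02,
        5.33925800e-02, -4.19518653e-05]), 'position': array([0.2347539 , 0.57843873, 0.18336488]), 'tool_rot': array([-0.39515729,  0.58721537,  0.39458597,  0.58594431]), 'ft_force': array([-1.0417113 ,  0.11834436, -0.24174928]), 'moment': array([-0.03404581, -0.02000443,  0.01571502]), 'grip_width': 0.08692108367845053}
```

View pics/top0.png

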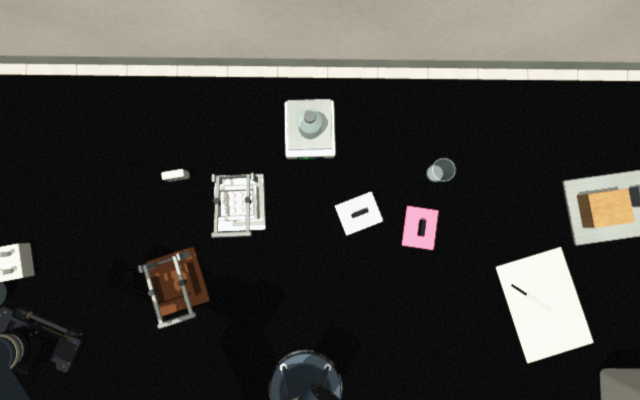

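View pics/scene0.png

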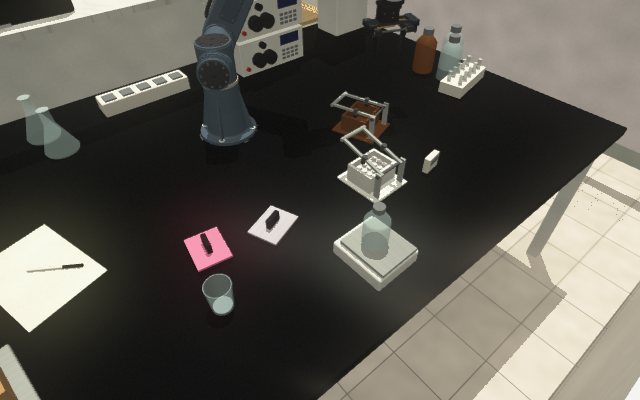

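Top view: white cell at (240,203), with a brown look-alike at (175,287). White lid at (359,213), with a pink look-alike at (420,228). The white ones fit the description. Bottle on balance is at (310,125), timer at (175,175), beaker at (440,170). I'll confirm with an enlarged crop.

```bash
cat > h.py <<'E'
import numpy as np, cv2
from scipy.spatial.transform import Rotation as R
from rig import robot, optics
def cam(n):
    i=optics.camera_info(n); r=np.array(i["rotation"]); r=R.from_quat(r).as_matrix() if r.size==4 else r
    return np.array(i["mtx"]),np.array(i["position"]),r
def ray(n,uv,z):   # pixel(s) -> world on plane z
    K,p,r=cam(n); uv=np.atleast_2d(uv).astype(float)
    d=np.c_[uv,np.ones(len(uv))]@np.linalg.inv(K).T@r.T
    return p+d*((z-p[2])/d[:,2])[:,None]
def cloud(n,d):
    K,p,r=cam(n); v,u=np.indices(d.shape)
    return p+(np.dstack([u,v,np.ones_like(d)])@np.linalg.inv(K).T*d[...,None])@r.T
def proj(n,X):
    K,p,r=cam(n); c=(np.atleast_2d(X)-p)@r@K.T
    return c[:,:2]/c[:,2:]
E
python3 - <<'E'
from h import *
p=cv2.imread("pics/top0.png"); s=cv2.imread("pics/scene0.png")
a=cv2.resize(p[155:255,195:395],None,fx=4,fy=4,interpolation=cv2.INTER_CUBIC)
b=cv2.resize(s[110:210,310:430],None,fx=4,fy=4,interpolation=cv2.INTER_CUBIC)
c=np.zeros((600,800,3),np.uint8); c[:400]=a[:400,:800]
cv2.imwrite("pics/c1.png",a); cv2.imwrite("pics/c2.png",b)
P=cloud("top",np.load("pics/top0.npy"))
np.set_printoptions(precision=3,suppress=True,linewidth=200)
for name,(u0,u1,v0,v1) in dict(cell=(205,272,165,243),lid=(330,388,188,240),bal=(280,340,95,162),timer=(155,195,160,188),beak=(420,462,150,188)).items():
    q=P[v0:v1,u0:u1].reshape(-1,3); q=q[(q[:,2]>.004)&(q[:,2]<.5)]
    print(name,len(q),q.min(0),q.max(0),np.histogram(q[:,2],bins=np.arange(0,.26,.02))[0])
print(P[170:240:5,205:272:5,2])
# lid plate
g=cv2.cvtColor(p,cv2.COLOR_BGR2GRAY)
m=np.zeros_like(g); m[188:240,330:388]=(g[188:240,330:388]>100)
cs=max(cv2.findContours(m,cv2.RETR_EXTERNAL,cv2.CHAIN_APPROX_NONE)[0],key=cv2.contourArea)
r=cv2.minAreaRect(cs); bx=cv2.boxPoints(r); w=ray("top",bx,.022); print("lid",r,w, w.mean(0),np.linalg.norm(np.diff(w,axis=0),axis=1))
E
```

```text
cell 3043 [0.428 0.109 0.004] [0.665 0.315 0.148] [1019   84  652  461  172  211  262  182    0    0    0    0]
lid 1317 [ 0.444 -0.245  0.004] [ 0.598 -0.07   0.058] [279 956  82   0   0   0   0   0   0   0   0   0]
bal 2937 [ 0.679 -0.097  0.004] [0.889 0.089 0.194] [  48  125 1365  810   36   35   49  252   99  118    0    0]
timer 288 [0.598 0.348 0.004] [0.679 0.46  0.063] [ 62  30 174  22   0   0   0   0   0   0   0   0]
beak 538 [ 0.603 -0.476  0.004] [ 0.719 -0.347  0.091] [169  75  98 109  87   0   0   0   0   0   0   0]
[[ 0.003 -0.    -0.     0.002 -0.     0.    -0.003 -0.004 -0.     0.001 -0.001  0.004  0.003 -0.002]
 [ 0.003  0.002  0.001 -0.002  0.002  0.003  0.001  0.008  0.008  0.008  0.057  0.013 -0.001 -0.001]
 [ 0.001 -0.001  0.089  0.031  0.007  0.008  0.011  0.01   0.011  0.008  0.061  0.006 -0.002 -0.   ]
 [ 0.003 -0.002  0.01   0.005  0.007  0.01   0.008  0.007  0.007  0.01   0.007  0.006 -0.005 -0.002]
 [ 0.001  0.003  0.07   0.068  0.062  0.064  0.052  0.048  0.039  0.033  0.075  0.008  0.001  0.004]
 [-0.006  0.003  0.11   0.036  0.061  0.058  0.053  0.061  
[... 396 characters left out ...]
 0.052  0.039  0.008  0.071  0.007 -0.003 -0.   ]
 [-0.    -0.003  0.126  0.073  0.069  0.073  0.055  0.007  0.043  0.009  0.007  0.007  0.003 -0.004]
 [ 0.003  0.002  0.136  0.009  0.011  0.012  0.005  0.011  0.135  0.007  0.011  0.003 -0.002 -0.001]
 [-0.     0.002  0.135  0.01   0.008  0.009  0.008  0.008  1.18   0.     0.006  0.003 -0.004 -0.001]
 [ 0.     0.001  0.143  0.145  0.145  0.145  0.142  0.142  0.143  0.139 -0.     0.001 -0.003  0.001]]
lid ((358.58624267578125, 212.96551513671875), (32.68238067626953, 40.48158264160156), 68.19859313964844) [[ 0.542 -0.08   0.022]
 [ 0.589 -0.194  0.022]
 [ 0.498 -0.231  0.022]
 [ 0.451 -0.117  0.022]] [ 0.52  -0.156  0.022] [0.123 0.098 0.122]
```

View pics/c1.png

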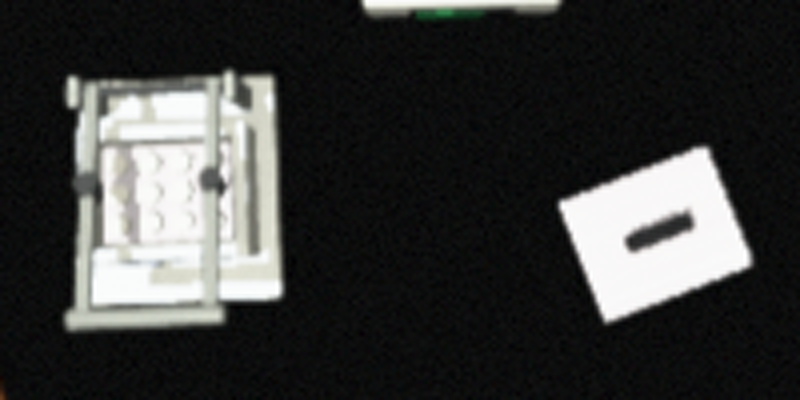

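View pics/c2.png

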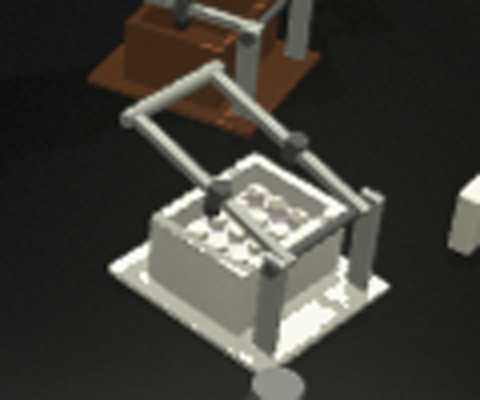

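The crops confirm it: the white cell holds vials, its clamp is part-raised with the bar on the robot's side (-x) and the hinge at +x. The white lid has a black fin. Now the poses.

```bash
cat >> h.py <<'E'
np.set_printoptions(precision=3,suppress=True,linewidth=200)
def rect(xy):
    r=cv2.minAreaRect((np.asarray(xy)*1000).astype(np.float32)); b=cv2.boxPoints(r)
    e=b[1]-b[0],b[2]-b[1]; l=max(e,key=np.linalg.norm); l=l if l[1]>0 else -l
    return np.array(r[0]),np.array(r[1]),np.arctan2(-l[0],l[1])   # centre mm, size, yaw of long axis from +y
def go(pos,yaw,tz=None):
    """tool down, tool z (jaw) horizontal at angle yaw from world +x; print remaining shift (cm, tool axes) and turn"""
    o=robot.get_obs(); A=R.from_quat(o["tool_rot"]); z=np.array([np.cos(yaw),np.sin(yaw),0]); x=np.array([0,0,-1.])
    best=None
    for s in (1,-1):
        T=R.from_matrix(np.c_[x,np.cross(s*z,x),s*z]); rv=(A.inv()*T).as_rotvec()
        if best is None or np.linalg.norm(rv)<np.linalg.norm(best[0]): best=(rv,T)
    d=np.array(pos)-o["position"]
    print("pos",o["position"],"turn(now axes)",best[0],"shift cm now axes",A.inv().apply(d)*100,"after turn",best[1].inv().apply(d)*100,"q6",o["q"][5],"F",o["ft_force"],"w",o["grip_width"],"t",o["time"])
E
python3 - <<'E'
from h import *
D=np.load("pics/top0.npy"); P=cloud("top",D)
q=P[160:250,200:275].reshape(-1,3); m=(abs(q[:,2]-.07)<.006)
# rim, denoised
r=q[m]; print("rim",len(r),rect(r[:,:2]))
im=cv2.imread("pics/top0.png"); g=im.min(2); m=np.zeros_like(g); m[160:250,200:275]=(g[160:250,200:275]>70)
Z=P[...,2]; f=m.astype(bool)&(Z<.016)&(Z>.002); X=P[f]; 
print("foot",len(X),rect(X[:,:2]))
K=cv2.findContours(m,cv2.RETR_EXTERNAL,cv2.CHAIN_APPROX_NONE)[0]; k=max(K,key=cv2.contourArea)
# foot plate visible edges: right edge (y min) and bottom-right corner at z=.008, from the colour contour
k=k[:,0]; e=k[(k[:,0]>258)&(k[:,1]>180)&(k[:,1]<222)]; w=ray("top",e,.008); print("right edge fit",np.polyfit(w[:,0],w[:,1],1),w[:,1].mean(),w[:,0].mean())
e=k[(k[:,0]>254)|((k[:,0]>225)&(k[:,1]>220))]; 
w=P[160:250,200:275].reshape(-1,3); hi=w[(w[:,2]>.082)&(w[:,2]<.2)]
b=hi[(hi[:,2]>.128)&(hi[:,0]<.495)]; print("bar",len(b),b.mean(0),rect(b[:,:2]),b[:,2].max())
E0=P[160:250,200:275]; 
br=hi[(hi[:,2]<.108)&(hi[:,0]>.58)]; print("brackets",br[:60])
# fin of lid
fin=np.zeros_like(g); fin[198:226,342:376]=(g[198:226,342:376]<100)
c=max(cv2.findContours(fin,cv2.RETR_EXTERNAL,cv2.CHAIN_APPROX_NONE)[0],key=cv2.contourArea); r=cv2.minAreaRect(c); print("fin",r,ray("top",r[0],.045))
L=P[185:245,325:390].reshape(-1,3); l=L[(L[:,2]>.045)&(L[:,2]<.065)]; print("fin depth",len(l),rect(l[:,:2]))
o=robot.get_obs(); print(R.from_quat(o["tool_rot"]).as_matrix())
E
```

```text
rim 326 (array([548.683, 208.12 ]), array([110.472, 121.595]), np.float32(0.09170939))
foot 976 (array([546.628, 211.733]), array([180.905, 164.925]), np.float32(-1.5549659))
right edge fit [0.06  0.099] 0.13256148482864477 0.5541020236023065
bar 289 [0.463 0.204 0.14 ] (array([471.437, 203.309]), array([ 45.916, 104.84 ]), np.float32(0.009654344)) 0.14832200113923832
brackets [[0.629 0.16  0.095]
 [0.628 0.156 0.103]
 [0.625 0.159 0.1  ]
 [0.625 0.156 0.1  ]
 [0.625 0.153 0.101]
 [0.621 0.269 0.102]
 [0.621 0.267 0.098]
 [0.622 0.265 0.095]
 [0.623 0.174 0.093]
 [0.623 0.171 0.093]
 [0.622 0.167 0.099]
 [0.623 0.165 0.097]
 [0.622 0.159 0.101]
 [0.622 0.156 0.102]
 [0.622 0.153 0.1  ]
 [0.623 0.151 0.094]
 [0.619 0.273 0.095]
 [0.618 0.269 0.1  ]
 [0.619 0.267 0.097]
 [0.619 0.265 0.095]
 [0.62  0.264 0.085]
 [0.619 0.26  0.092]
 [0.619 0.256 0.097]
 [0.619 0.253 0.096]
 [0.619 0.25  0.096]
 [0.62  0.212 0.091]
 [0.62  0.208 0.094]
 [0.62  0.205 0.093]
 [0.62  0.203 0.09 ]
 [0.62  0.199 0.095]
 [0.62  0.197 0.091]
 [0.62  0.194 0.094]
 [0.62  0.191 0.096]
 [0.62  0.188 0.097]
 [0.62  0.185 0.095]
 [0.62  0.182 0.096]
 [0.62  0.18  0.092]
 [0.619 0.176 0.099]
 [0.62  0.173 0.098]
 [0.62  0.17  0.098]
 [0.62  0.167 0.098]
 [0.62  0.165 0.096]
 [0.62  0.162 0.094]
 [0.619 0.159 0.1  ]
 [0.619 0.156 0.101]
 [0.62  0.153 0.098]
 [0.62  0.15  0.098]
 [0.616 0.273 0.096]
 [0.615 0.269 0.101]
 [0.615 0.265 0.102]
 [0.616 0.264 0.097]
 [0.616 0.262 0.095]
 [0.616 0.258 0.096]
 [0.616 0.255 0.098]
 [0.616 0.253 0.097]
 [0.616 0.251 0.094]
 [0.616 0.247 0.097]
 [0.616 0.245 0.094]
 [0.616 0.241 0.098]
 [0.617 0.24  0.092]]
fin ((359.50006103515625, 212.5), (3.6765806674957275, 16.544612884521484), 66.80140686035156) [[ 0.521 -0.156  0.045]]
fin depth 79 (array([ 518.817, -154.939]), array([13.737, 50.294]), np.float32(0.39182416))
[[-0.001 -0.926  0.376]
 [-0.002  0.376  0.926]
 [-1.     0.    -0.002]]
```

```bash
python3 - <<'E'
from h import *
go([.461,.202,.30],.06)
E
```

```text
pos [0.235 0.578 0.183] turn(now axes) [ 1.125 -0.002  0.001] shift cm now axes [-11.624 -35.123 -26.386] after turn [-11.664 -38.933  20.327] q6 -0.17847123238894447 F [-1.042  0.118 -0.242] w 0.08692108367845053 t 0.1
```

Emit:
arm_command(plan=[[-6,0,0,0.18,0,0,8.7],[-6,0,0,0.18,0,0,8.7],[0,0,0,0.18,0,0,8.7],[0,0,0,0.18,0,0,8.7],[0,0,0,0.18,0,0,8.7],[0,0,0,0.18,0,0,8.7],[0,-5,2.6,0,0,0,6],[0,-5,2.6,0,0,0,6],[0,-5,2.6,0,0,0,6],[0,-5,2.6,0,0,0,6],[0,-5,2.6,0,0,0,6],[0,-5,2.6,0,0,0,6]])

```text
time: 1.6
position: [0.4122, 0.283, 0.3017]
tool_rot: [-0.031, 0.71, 0.024, 0.704]
ft_force: [-0.0, 0.5, 0.1]
grip_width: 0.0602
```

```bash
python3 - <<'E'
from h import *
go([.461,.202,.18],.06)
E
```

```text
pos [0.412 0.283 0.302] turn(now axes) [ 0.017 -0.009  0.01 ] shift cm now axes [12.219 -8.327  4.353] after turn [12.174 -8.374  4.39 ] q6 0.3071063474186336 F [-0.043  0.505  0.132] w 0.06020858820214719 t 1.6
```

Emit:
arm_command(plan=[[0,-4.2,2.2,0.02,-0.01,0.01,6],[0,-4.2,2.2,0,0,0,6],[5,0,0,0,0,0,6],[5,0,0,0,0,0,6],[2,0,0,0,0,0,6],[0,0,0,0,0,0,6]])

```text
time: 2.35
position: [0.4658, 0.1941, 0.1781]
tool_rot: [-0.017, 0.706, 0.016, 0.708]
ft_force: [0.6, -0.1, 0.6]
grip_width: 0.0599
```

```bash
python3 - <<'E'
from h import *
go([.461,.202,.122],.06)
p,d=optics.camera("scene")
cv2.imwrite("pics/s1.png",cv2.resize(p[70:220,270:450],None,fx=4,fy=4,interpolation=cv2.INTER_CUBIC))
E
```

```text
pos [0.466 0.194 0.178] turn(now axes) [-0.013  0.002  0.   ] shift cm now axes [ 5.607  0.811 -0.458] after turn [ 5.608  0.815 -0.434] q6 0.12708917674947195 F [ 0.625 -0.134  0.565] w 0.059864677257417356 t 2.35
```

View pics/s1.png

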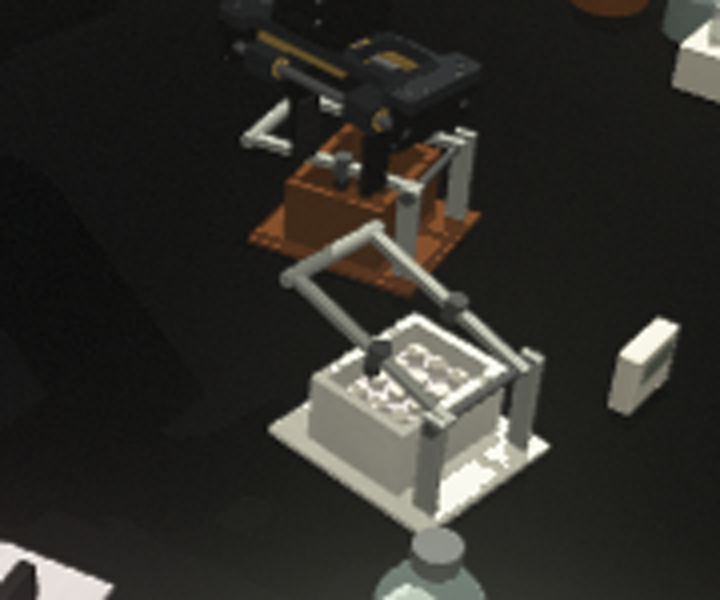

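The gripper's shut-end appears over the brown box, up-left of the bar at crop (330,250). I'll check the projection against the top view.

```bash
python3 - <<'E'
from h import *
o=robot.get_obs(); t=o["position"]
print("tcp in scene",proj("scene",t),"top",proj("top",t),"bar in scene",proj("scene",[[.461,.202,.141],[.458,.255,.141],[.464,.149,.141]]))
# bar seen: scene crop px (290,278),(375,232) -> full
ends=np.array([[270+290/4,70+278/4],[270+375/4,70+232/4]]); print(ends, ray("scene",ends,.141))
p,d=optics.camera("top"); S=cloud("scene",optics.camera("scene")[1])
g=S[105:125,335:375].reshape(-1,3); print(g[::40])
cv2.imwrite("pics/t1.png",cv2.resize(p[130:280,130:290],None,fx=4,fy=4,interpolation=cv2.INTER_CUBIC))
E
```

```text
tcp in scene [[353.117 123.757]] top [[231.064 230.639]] bar in scene [[353.062 132.359]
 [364.623 125.769]
 [341.021 139.223]]
[[342.5  139.5 ]
 [363.75 128.  ]] [[0.468 0.152 0.141]
 [0.465 0.244 0.141]]
[[ 0.246  0.316  0.095]
 [ 0.243  0.32   0.088]
 [ 0.141  0.411  0.   ]
 [ 0.149  0.404  0.002]
 [ 1.209 -0.549  0.876]
 [ 0.16   0.394  0.002]
 [ 0.168  0.388  0.003]
 [ 0.171  0.385  0.002]
 [ 0.178  0.379  0.003]
 [ 0.183  0.374  0.003]
 [ 0.186  0.372  0.   ]
 [ 0.187  0.371 -0.003]
 [ 0.199  0.361  0.002]
 [ 0.202  0.358  0.   ]
 [ 0.207  0.353  0.   ]
 [ 0.212  0.35  -0.001]
 [ 1.209 -0.549  0.876]
 [ 0.221  0.342 -0.002]
 [ 0.23   0.334  0.002]
 [ 0.234  0.33   0.001]]
```

View pics/t1.png

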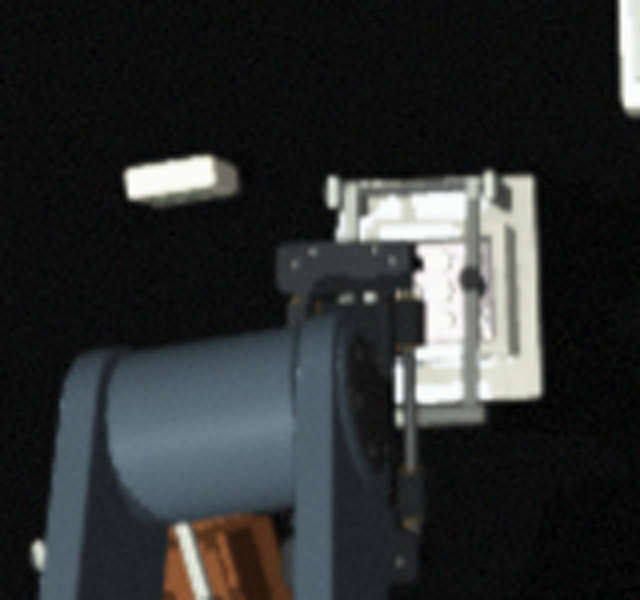

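The top view shows the gripper over the bar's middle; the scene impression was only perspective (TCP projects to (353,124), bar centre to (353,133)). I'll go down and grip.

Emit:
arm_command(plan=[[2,0.7,-0.2,0,0,0,6],[2,0,0,0,0,0,6],[1.7,0,0,0,0,0,6],[0,0,0,0,0,0,1],[0,0,0,0,0,0,0.5],[0,0,0,0,0,0,0.5],[0,0,0,0,0,0,0.5],[0,0,0,0,0,0,0.5]], grip_force=25)

```text
time: 3.5
position: [0.4747, 0.2046, 0.1324]
tool_rot: [-0.016, 0.696, 0.019, 0.718]
ft_force: [-0.2, -0.5, 0.7]
grip_width: 0.0176
```

Emit:
arm_command(plan=[[0,0,0,0,0,0,0.5],[0,0,0,0,0,0,0.5]])

```text
time: 3.75
position: [0.4747, 0.2046, 0.1325]
tool_rot: [-0.016, 0.696, 0.019, 0.718]
ft_force: [-0.2, 0.6, 0.1]
grip_width: 0.0063
```

```bash
python3 - <<'E'
from h import *
go([.461,.202,.122],.06)
o=robot.get_obs(); print(o["joint_velocities"],o["moment"], R.from_quat(o["tool_rot"]).as_matrix())
for i in range(3): optics.camera("top")
go([.461,.202,.122],.06)
p,d=optics.camera("scene")
cv2.imwrite("pics/s2.png",cv2.resize(p[80:200,300:420],None,fx=5,fy=5,interpolation=cv2.INTER_CUBIC))
E
```

```text
pos [0.475 0.205 0.133] turn(now axes) [-0.011  0.031 -0.004] shift cm now axes [ 1.009 -0.2   -1.41 ] after turn [ 1.053 -0.181 -1.38 ] q6 0.14238867383986553 F [-0.243  0.643  0.106] w 0.0063291652695989815 t 3.75
[-0.    -0.     0.001 -0.     0.    -0.001] [-0.085 -0.001 -0.042] [[ 0.031 -0.049  0.998]
 [ 0.005  0.999  0.049]
 [-1.     0.004  0.031]]
pos [0.475 0.205 0.132] turn(now axes) [-0.011  0.031 -0.004] shift cm now axes [ 1.001 -0.197 -1.411] after turn [ 1.046 -0.178 -1.381] q6 0.14237880381010842 F [-0.225 -0.281 -0.048] w 0.0051624642442373 t 3.9
```

View pics/s2.png

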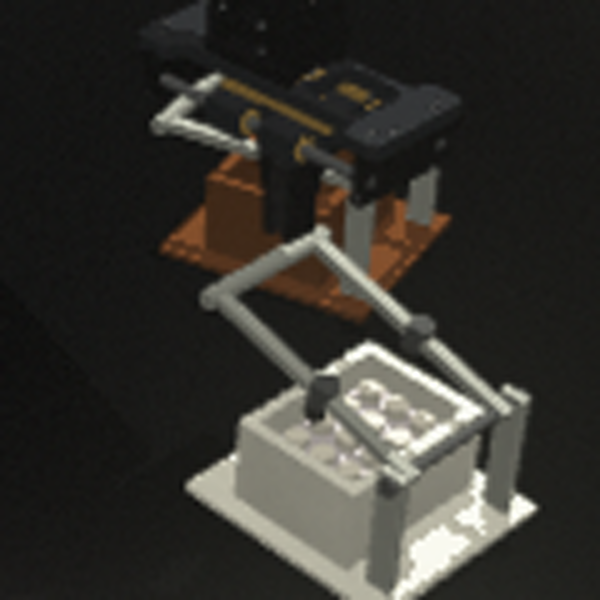

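The fingers shut without the bar: the bar crosses in front of the tips at crop (270,265). I'll locate the bar and fingers from the scene depth.

```bash
python3 - <<'E'
from h import *
p,d=optics.camera("scene"); P=cloud("scene",d); g=p.min(2)
print("tcp px",proj("scene",robot.get_obs()["position"]))
def at(cx,cy,r=1):
    u=int(round(300+cx/5)); v=int(round(80+cy/5)); q=P[v-r:v+r+1,u-r:u+r+1].reshape(-1,3); print((cx,cy),(u,v),np.median(q[q[:,2]<.5],0),p[v,u])
for c in [(210,297),(240,280),(270,262),(300,246),(320,236),(360,275),(260,340),(295,180),(290,210),(280,200),(320,395),(510,392),(390,480)]: at(*c,0)
# bar: light-coloured points in region with z .11-.17
m=np.zeros(g.shape,bool); m[122:145,338:368]=True
q=P[m&(g>60)]; q=q[(q[:,2]>.1)&(q[:,2]<.18)]; q=q[q[:,0]<.52]; print(len(q),q.min(0),q.max(0)); print(q[np.argsort(q[:,1])][::6])
E
```

```text
tcp px [[356.527 136.258]]
(210, 297) (342, 139) [0.467 0.15  0.143] [102 111 109]
(240, 280) (348, 136) [0.466 0.176 0.142] [105 115 113]
(270, 262) (354, 132) [0.465 0.202 0.145] [111 122 122]
(300, 246) (360, 129) [0.462 0.231 0.142] [144 159 157]
(320, 236) (364, 127) [0.462 0.248 0.142] [162 177 176]
(360, 275) (372, 135) [0.499 0.248 0.131] [181 199 197]
(260, 340) (352, 148) [0.508 0.155 0.13 ] [90 97 97]
(295, 180) (359, 116) [0.488 0.195 0.217] [18 19 20]
(290, 210) (358, 122) [0.488 0.193 0.197] [18 20 20]
(280, 200) (356, 120) [0.47  0.202 0.191] [26 27 28]
(320, 395) (364, 159) [0.557 0.159 0.116] [47 50 50]
(510, 392) (402, 158) [0.617 0.261 0.104] [181 199 196]
(390, 480) (378, 176) [0.627 0.148 0.102] [87 90 90]
165 [0.455 0.147 0.127] [0.494 0.254 0.173]
[[0.461 0.147 0.137]
 [0.459 0.15  0.139]
 [0.459 0.153 0.145]
 [0.476 0.155 0.134]
 [0.48  0.156 0.136]
 [0.473 0.157 0.139]
 [0.467 0.159 0.146]
 [0.468 0.161 0.142]
 [0.477 0.162 0.135]
 [0.464 0.165 0.146]
 [0.46  0.174 0.139]
 [0.458 0.179 0.144]
 [0.466 0.184 0.142]
 [0.461 0.189 0.144]
 [0.455 0.194 0.143]
 [0.462 0.196 0.145]
 [0.465 0.202 0.137]
 [0.458 0.209 0.145]
 [0.466 0.215 0.139]
 [0.463 0.221 0.139]
 [0.466 0.227 0.141]
 [0.457 0.235 0.145]
 [0.481 0.239 0.133]
 [0.474 0.241 0.136]
 [0.464 0.242 0.138]
 [0.466 0.244 0.141]
 [0.458 0.247 0.144]
 [0.455 0.25  0.145]]
```

The bar centre is about (.461,.202,.139), so the fingers closed behind it. I'll lift, realign and descend again, checking before I close.

Emit:
arm_command(plan=[[-3,0,0,0,0,0,0.5],[-3,0,0,-0.01,0.03,0,5],[0,-0.2,-1.3,0,0,0,5],[0,0,0,0,0,0,5]])

```text
time: 4.5
position: [0.4572, 0.201, 0.1921]
tool_rot: [-0.02, 0.708, 0.022, 0.705]
ft_force: [-0.8, 0.3, -0.1]
grip_width: 0.027
```

```bash
python3 - <<'E'
from h import *
go([.461,.202,.117],.05)
E
```

```text
pos [0.457 0.201 0.192] turn(now axes) [ 0.009 -0.004 -0.003] shift cm now axes [7.513 0.055 0.412] after turn [7.514 0.081 0.382] q6 0.12634678979848063 F [-0.8    0.34  -0.085] w 0.027013953240452672 t 4.5
```

Emit:
arm_command(plan=[[0,0.1,0.4,0,0,0,5.5],[0,0,0,0,0,0,5.5],[0,0,0,0,0,0,5.5],[2.5,0,0,0,0,0,5.5],[2,0,0,0,0,0,5.5]])

```text
time: 5.12
position: [0.4614, 0.2025, 0.1449]
tool_rot: [-0.02, 0.708, 0.022, 0.705]
ft_force: [0.3, -0.5, -0.0]
grip_width: 0.0547
```

```bash
python3 - <<'E'
from h import *
go([.461,.202,.117],.05)
E
```

```text
pos [0.461 0.202 0.145] turn(now axes) [ 0.009 -0.004 -0.003] shift cm now axes [ 2.785 -0.054 -0.032] after turn [ 2.785 -0.046 -0.041] q6 0.1273669062897851 F [ 0.252 -0.495 -0.024] w 0.054678640931307754 t 5.125
```

Emit:
arm_command(plan=[[1.4,0,0,0,0,0,5.5],[1.4,0,0,0,0,0,5.5],[0,0,0,0,0,0,5.5]])

```text
time: 5.5
position: [0.4604, 0.2024, 0.114]
tool_rot: [-0.02, 0.709, 0.022, 0.704]
ft_force: [-0.3, -0.3, 0.6]
grip_width: 0.0551
```

Emit:
arm_command(plan=[[0,0,0,0,0,0,1],[0,0,0,0,0,0,1],[0,0,0,0,0,0,1]], grip_force=20)

```text
time: 5.88
position: [0.4617, 0.2027, 0.1152]
tool_rot: [-0.02, 0.708, 0.022, 0.705]
ft_force: [-0.2, 0.0, 0.1]
grip_width: 0.0325
```

Emit:
arm_command(plan=[[0,0,0,0,0,0,1]])

```text
time: 6.0
position: [0.4619, 0.2027, 0.1156]
tool_rot: [-0.02, 0.708, 0.022, 0.706]
ft_force: [-1.0, 0.6, -1.0]
grip_width: 0.0227
```

Emit:
arm_command(plan=[[0,0,0,0,0,0,1],[0,0,0,0,0,0,1]])

```text
time: 6.25
position: [0.4621, 0.2027, 0.1159]
tool_rot: [-0.02, 0.708, 0.022, 0.706]
ft_force: [0.4, -0.3, 0.4]
grip_width: 0.0112
```

```bash
python3 - <<'E'
from h import *
p,d=optics.camera("scene"); P=cloud("scene",d)
cv2.imwrite("pics/s3.png",cv2.resize(p[90:165,320:420],None,fx=7,fy=7,interpolation=cv2.INTER_CUBIC))
print(proj("scene",robot.get_obs()["position"]),robot.get_obs()["grip_width"])
q=P[100:145,335:385].reshape(-1,3); g=p[100:145,335:385].min(2).ravel()
f=(g<40)&(q[:,2]>.1)&(q[:,2]<.2)&(q[:,0]>.4); print("dark fingers",q[f][::12])
b=(g>70)&(q[:,2]>.1)&(q[:,2]<.2)&(q[:,0]<.485); print("bar",q[b].mean(0),q[b][::12])
E
```

```text
[[353.049 139.012]] 0.01071143895860162
dark fingers [[0.447 0.19  0.199]
 [0.458 0.192 0.196]
 [0.452 0.19  0.187]
 [0.456 0.199 0.182]
 [0.457 0.194 0.18 ]
 [0.461 0.191 0.18 ]
 [0.457 0.195 0.173]
 [0.46  0.192 0.172]
 [0.459 0.193 0.168]
 [0.457 0.204 0.158]
 [0.48  0.19  0.173]
 [0.476 0.212 0.157]]
bar [0.466 0.199 0.14 ] [[0.251 0.317 0.101]
 [0.462 0.248 0.141]
 [0.467 0.244 0.138]
 [0.461 0.201 0.146]
 [0.465 0.215 0.139]
 [0.468 0.204 0.141]
 [0.482 0.243 0.128]
 [0.466 0.171 0.144]
 [0.467 0.179 0.137]
 [0.467 0.154 0.141]
 [0.468 0.15  0.136]]
```

View pics/s3.png

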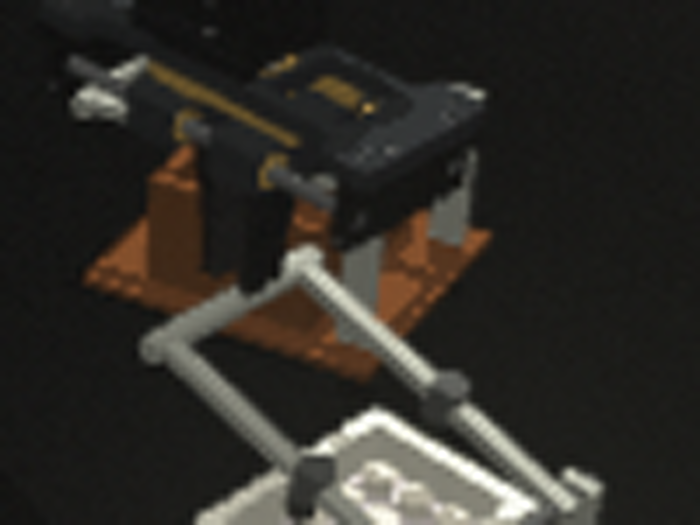

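```bash
python3 - <<'E'
from h import *
o=robot.get_obs(); print(o["position"],o["grip_width"])
for x in (.45,.462,.475):
  for z in (.116,.135,.15,.17): print((x,z),(proj("scene",[x,.193,z])[0]-[320,90])*7)
p,d=optics.camera("scene"); P=cloud("scene",d); g=p.max(2)
for v in range(118,142): print(v,[ (int(g[v,u]),round(float(P[v,u,0]),3),round(float(P[v,u,2]),3)) for u in (350,352,354,356,358,360)])
E
```

```text
[0.462 0.203 0.116] 0.01071143895860162
(0.45, 0.116) [197.293 338.922]
(0.45, 0.135) [199.203 304.198]
(0.45, 0.15) [200.738 276.281]
(0.45, 0.17) [202.825 238.348]
(0.462, 0.116) [215.339 350.949]
(0.462, 0.135) [217.444 316.161]
(0.462, 0.15) [219.136 288.19 ]
(0.462, 0.17) [221.436 250.179]
(0.475, 0.116) [235.108 364.124]
(0.475, 0.135) [237.428 329.267]
(0.475, 0.15) [239.294 301.238]
(0.475, 0.17) [241.829 263.144]
118 [(23, 0.454, 0.194), (25, 0.458, 0.195), (25, 0.469, 0.201), (22, 0.481, 0.208), (20, 0.485, 0.208), (22, 0.486, 0.206)]
119 [(24, 0.454, 0.191), (27, 0.458, 0.191), (25, 0.472, 0.2), (21, 0.478, 0.202), (20, 0.485, 0.205), (18, 0.483, 0.199)]
120 [(25, 0.455, 0.188), (25, 0.456, 0.185), (27, 0.471, 0.196), (20, 0.481, 0.201), (19, 0.483, 0.199), (20, 0.482, 0.195)]
121 [(24, 0.454, 0.183), (27, 0.459, 0.185), (28, 0.472, 0.193), (18, 0.479, 0.195), (19, 0.483, 0.195), (20, 0.482, 0.191)]
122 [(24, 0.456, 0.181), (29, 0.46, 0.181), (28, 0.47, 0.187), (22, 0.477, 0.19), (20, 0.48, 0.189), (20, 0.483, 0.188)]
123 [(25, 0.454, 0.176), (28, 0.457, 0.175), (28, 0.471
[... 1615 characters left out ...]
), (85, 0.347, 0.01), (86, 0.35, 0.009), (86, 0.353, 0.007), (72, 0.358, 0.007)]
137 [(52, 0.463, 0.131), (61, 0.339, 0.003), (71, 0.346, 0.005), (86, 0.353, 0.007), (85, 0.359, 0.008), (86, 0.362, 0.007)]
138 [(23, 0.335, -0.001), (21, 0.344, 0.003), (46, 0.348, 0.002), (61, 0.355, 0.005), (84, 0.362, 0.007), (85, 0.368, 0.008)]
139 [(25, 0.345, 0.003), (26, 0.345, -0.0), (23, 0.352, 0.001), (29, 0.353, -0.002), (63, 0.363, 0.003), (70, 0.376, 0.012)]
140 [(26, 0.347, 0.001), (24, 0.35, -0.001), (27, 0.357, 0.002), (23, 0.361, 0.001), (22, 0.368, 0.003), (47, 0.376, 0.008)]
141 [(29, 0.35, 0.0), (26, 0.355, 0.0), (29, 0.366, 0.007), (27, 0.365, 0.001), (27, 0.37, 0.002), (25, 0.374, 0.001)]
```

The scene depth shows the real fingertips ending at z≈.155, about 4 cm above the reported TCP (.116), while x and y agree. That explains the miss. I'll open, descend by the visible error and check again.

Emit:
arm_command(plan=[[-1,0,0,0,0,0,5.5],[0,0,0,0,0,0,5.5],[0,0,0,0,0,0,5.5],[0,0,0,0,0,0,5.5],[1,0,0,0,0,0,5.5],[0,0,0,0,0,0,5.5]])

```text
time: 7.1
position: [0.4619, 0.2027, 0.1158]
tool_rot: [-0.02, 0.708, 0.022, 0.706]
ft_force: [-1.0, 0.2, -0.2]
grip_width: 0.0536
```

```bash
python3 - <<'E'
from h import *
o=robot.get_obs(); print(o["position"],o["grip_width"],o["q"])
p,d=optics.camera("scene"); P=cloud("scene",d); g=p.max(2)
q=P[95:150,325:385].reshape(-1,3); c=g[95:150,325:385].ravel(); f=(c<40)&(q[:,2]>.09)&(q[:,2]<.25)&(q[:,0]>.4)&(q[:,1]>.17)&(q[:,1]<.23)
q=q[f]; 
for a,b in ((.40,.445),(.445,.475),(.475,.53)):
    s=q[(q[:,0]>a)&(q[:,0]<b)]
    if len(s): print(a,b,len(s),"zmin",np.sort(s[:,2])[:5],"x",np.percentile(s[s[:,2]<.19][:,0],[5,50,95]) if (s[:,2]<.19).any() else "", "y",s[:,1].mean())
E
```

```text
[0.462 0.203 0.116] 0.0535719682584617 [0.189 0.469 1.8   0.004 0.875 0.127]
0.4 0.445 131 zmin [0.156 0.156 0.157 0.159 0.159] x [0.431 0.435 0.439] y 0.19447174509184573
0.445 0.475 1 zmin [0.236] x  y 0.17098611858018464
0.475 0.53 124 zmin [0.158 0.158 0.159 0.16  0.16 ] x [0.496 0.5   0.503] y 0.19466378896827394
```

Emit:
arm_command(plan=[[1.2,0,-0.2,0,0,0,5.5],[1.2,0,0,0,0,0,5.5],[1.2,0,0,0,0,0,5.5],[0,0,0,0,0,0,5.5]])

```text
time: 7.65
position: [0.4595, 0.2027, 0.0769]
tool_rot: [-0.02, 0.708, 0.022, 0.706]
ft_force: [-0.1, -0.4, 0.3]
grip_width: 0.0548
```

Emit:
arm_command(plan=[[0,0,0,0,0,0,1],[0,0,0,0,0,0,1],[0,0,0,0,0,0,1],[0,0,0,0,0,0,1],[0,0,0,0,0,0,1]], grip_force=25)

```text
time: 8.28
position: [0.4582, 0.2027, 0.0774]
tool_rot: [-0.02, 0.709, 0.022, 0.705]
ft_force: [-6.1, 1.6, 3.0]
grip_width: 0.0145
```

The bar is gripped (width 14.5 mm). Now I'll swing the clamp up along its arc.

Emit:
arm_command(plan=[[-2.6,0,1.0,0,0,0,1],[-2.4,0,1.5,0,0,0,1],[-2.1,0,1.9,0,0,0,1],[-1.8,0,2.2,0,0,0,1]])

```text
time: 8.78
position: [0.5016, 0.2045, 0.1586]
tool_rot: [-0.021, 0.728, 0.02, 0.685]
ft_force: [-12.3, -0.5, 1.4]
grip_width: 0.0132
```

```bash
python3 - <<'E'
from h import *
go([.619+.02,.211,.25],.05)
o=robot.get_obs()["position"]; b=o+[0,0,.059]; print("theta",np.arctan2(b[2]-.092,.619-b[0]),"r",np.hypot(b[2]-.092,.619-b[0]))
E
```

```text
pos [0.502 0.205 0.159] turn(now axes) [ 0.009 -0.06  -0.   ] shift cm now axes [-9.944 -0.158 13.179] after turn [-9.136 -0.042 13.752] q6 0.11359320841312272 F [-12.285  -0.538   1.384] w 0.01321510265488776 t 8.775
theta 0.8194282936339853 r 0.17193071047624986
```

Emit:
arm_command(plan=[[-1.6,0,2.2,0,-0.03,0,1],[-1.3,0,2.4,0,-0.02,0,1],[-0.9,0,2.6,0,-0.02,0,1],[-0.4,0,2.7,0,-0.01,0,1]])

```text
time: 9.28
position: [0.5716, 0.208, 0.1971]
tool_rot: [-0.024, 0.723, 0.019, 0.69]
ft_force: [-14.9, -3.1, 25.6]
grip_width: 0.0135
```

```bash
python3 - <<'E'
from h import *
go([.619+.065,.211,.188],.05)
o=robot.get_obs(); A=R.from_quat(o["tool_rot"]); b=o["position"]-A.apply([.059,0,0]); print("bar",b,"theta",np.arctan2(b[2]-.092,.619-b[0]),"r",np.hypot(b[2]-.092,.619-b[0]))
E
```

```text
pos [0.572 0.208 0.197] turn(now axes) [ 0.011 -0.047  0.006] shift cm now axes [ 0.382 -0.383 11.267] after turn [ 0.906 -0.261 11.241] q6 0.1046610536620744 F [-14.864  -3.076  25.646] w 0.013536915522233389 t 9.275
bar [0.574 0.208 0.256] theta 1.3048757244756004 r 0.16996538979317471
```

Emit:
arm_command(plan=[[-0.7,0,2.5,0,-0.02,0,1],[-0.2,0,2.7,0,-0.01,0,1],[0.1,0,2.7,0,-0.01,0,1]])

```text
time: 9.65
position: [0.6391, 0.2111, 0.2019]
tool_rot: [-0.026, 0.718, 0.018, 0.695]
ft_force: [-6.1, -1.1, 5.3]
grip_width: 0.013
```

```bash
python3 - <<'E'
from h import *
go([.619+.065,.211,.188],.05)
o=robot.get_obs(); A=R.from_quat(o["tool_rot"]); b=o["position"]-A.apply([.059,0,0]); print("bar",b,"theta",np.arctan2(b[2]-.092,.619-b[0]),"r",np.hypot(b[2]-.092,.619-b[0]))
E
```

```text
pos [0.639 0.211 0.202] turn(now axes) [ 0.012 -0.033  0.009] shift cm now axes [ 1.246 -0.279  4.521] after turn [ 1.394 -0.236  4.48 ] q6 0.0957690812748279 F [-6.064 -1.055  5.276] w 0.013012138136765335 t 9.65
bar [0.641 0.212 0.261] theta 1.7007568400981847 r 0.17034233398808063
```

Emit:
arm_command(plan=[[0.4,0,2.3,0,-0.01,0,1],[0.8,0,2.3,0,0,0,1],[0.2,0,0.4,0,0,0,1],[0,0,0,0,0,0,1]])

```text
time: 10.15
position: [0.6839, 0.2133, 0.1875]
tool_rot: [-0.026, 0.72, 0.018, 0.693]
ft_force: [0.9, 0.7, 0.9]
grip_width: 0.0132
```

```bash
python3 - <<'E'
from h import *
go([.619+.069,.211,.188],.05)
o=robot.get_obs(); A=R.from_quat(o["tool_rot"]); b=o["position"]-A.apply([.059,0,0]); print("bar",b,"theta",np.arctan2(b[2]-.092,.619-b[0]),"r",np.hypot(b[2]-.092,.619-b[0]))
E
```

```text
pos [0.684 0.213 0.188] turn(now axes) [ 0.012 -0.038  0.011] shift cm now axes [-0.057 -0.257  0.397] after turn [-0.045 -0.251  0.402] q6 0.08988714346007223 F [0.904 0.685 0.918] w 0.013204660415602754 t 10.15
bar [0.686 0.214 0.247] theta 1.9801575360846697 r 0.16842043324475417
```

Clamp at about 1.98 rad. I'll release it, lift and move to the lid.

Emit:
arm_command(plan=[[0,0,0,0,0,0,4.5],[0,0,0,0,0,0,4.5],[0,0,0,0,0,0,4.5],[-3,0,0,0,0,0,6.5],[-4,0,0,0,-0.04,0,8],[0,-4,-3,0.17,0,0,8.7],[0,-5.5,-2.5,0,0,0,8.7],[0,-5.5,-2.5,0,0,0,8.7],[0,-5.5,-2.5,0,0,0,8.7],[0,-5.5,-2.5,0,0,0,8.7]])

```text
time: 11.4
position: [0.5341, -0.0385, 0.2601]
tool_rot: [0.033, 0.702, -0.041, 0.71]
ft_force: [1.2, -0.7, -0.6]
grip_width: 0.0867
```

```bash
python3 - <<'E'
from h import *
go([.5195,-.1555,.12],-1.181)
p,d=optics.camera("top"); P=cloud("top",d); g=p.min(2)
c=P[160:250,200:275]; q=c.reshape(-1,3)
r=q[abs(q[:,2]-.07)<.006]; r=r[(r[:,0]<.60)]; print("rim",len(r),rect(r[:,:2]))
b=q[(q[:,2]>.22)&(q[:,2]<.28)]; print("bar",len(b),b.mean(0) if len(b) else "",rect(b[:,:2]))
v=q[(abs(q[:,0]-.548)<.03)&(abs(q[:,1]-.207)<.04)]; print("vials z",np.percentile(v[:,2],[50,75,90,97]))
cv2.imwrite("pics/t2.png",cv2.resize(p[150:255,190:300],None,fx=6,fy=6,interpolation=cv2.INTER_CUBIC)); np.save("pics/t2.npy",d); cv2.imwrite("pics/t2full.png",p)
E
```

```text
pos [ 0.534 -0.039  0.26 ] turn(now axes) [1.076 0.018 0.003] shift cm now axes [ 14.135 -11.631  -0.408] after turn [14.009 -5.799 10.265] q6 -0.1668777901282468 F [ 1.156 -0.722 -0.633] w 0.0866902152449288 t 11.4
rim 461 (array([544.015, 207.945]), array([ 97.004, 122.223]), np.float32(0.05164743))
bar 0  (array([0., 0.]), array([0., 0.]), np.float32(3.1415927))
vials z [0.054 0.06  0.062 0.063]
```

View pics/t2.png

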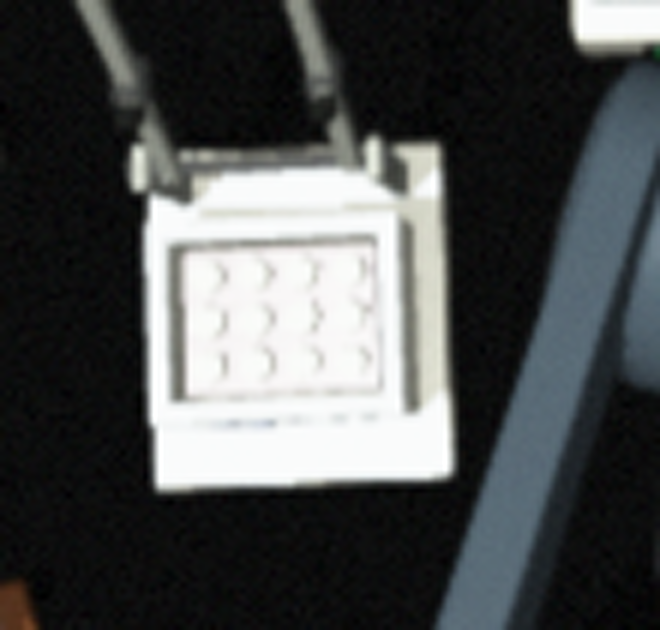

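The clamp is swung back and the mouth is clear. Rim fit: centre (.544,.208), yaw .052, 97×122 mm, matching the spec. Now the lid.

Emit:
arm_command(plan=[[0,0,0,0.18,0.02,0,8.7],[0,0,0,0.18,0,0,8.7],[0,0,0,0.18,0,0,8.7],[0,0,0,0.18,0,0,8.7],[0,0,0,0.18,0,0,8.7],[0,0,0,0.18,0,0,8.7],[0,-2.9,5.1,0,0,0,8.7],[0,-2.9,5.1,0,0,0,8.7],[4,0,0,0,0,0,8.7],[4,0,0,0,0,0,8.7],[4,0,0,0,0,0,8.7],[4,0,0,0,0,0,8.7]])

```text
time: 12.95
position: [0.5139, -0.1708, 0.1044]
tool_rot: [0.403, 0.571, -0.414, 0.583]
ft_force: [0.6, 0.6, 0.4]
grip_width: 0.0868
```

```bash
python3 - <<'E'
from h import *
go([.5195,-.1555,-.011],-1.181)
p,d=optics.camera("scene"); P=cloud("scene",d); g=p.max(2)
t=proj("scene",robot.get_obs()["position"]+[0,0,.04])[0]; print(t)
u,v=t.astype(int); s=np.s_[v-60:v+60,u-60:u+60]; q=P[s].reshape(-1,3); c=g[s].ravel()
f=q[(c<45)&(q[:,2]>.06)&(q[:,2]<.12)&(abs(q[:,0]-.52)<.1)]; print(len(f),"zmin",np.sort(f[:,2])[:8]); print(f[np.argsort(f[:,1])][::max(1,len(f)//25)])
E
```

```text
pos [ 0.514 -0.171  0.104] turn(now axes) [-0.05   0.023  0.003] shift cm now axes [11.504  1.073 -1.526] after turn [11.54   1.102 -1.204] q6 0.7293624235404986 F [0.587 0.587 0.358] w 0.08679145346390663 t 12.95
[262.704 193.234]
0 zmin []
[]
```

Emit:
arm_command(plan=[[0,0,0,-0.05,0.02,0,8.7],[3,1.1,-1.2,0,0,0,8.7],[3,0,0,0,0,0,8.7],[0.8,0,0,0,0,0,8.7]])

```text
time: 13.5
position: [0.5176, -0.1536, 0.0317]
tool_rot: [0.392, 0.59, -0.395, 0.585]
ft_force: [-0.9, 0.1, -0.2]
grip_width: 0.0873
```

```bash
python3 - <<'E'
from h import *
go([.5195,-.1555,-.011],-1.181)
p,d=optics.camera("scene"); P=cloud("scene",d); g=p.max(2)
t=proj("scene",robot.get_obs()["position"]+[0,0,.04])[0]; print(t)
q=P[:,:].reshape(-1,3); c=g.ravel()
f=q[(c<45)&(q[:,2]>.06)&(q[:,2]<.12)&(abs(q[:,0]-.52)<.09)&(abs(q[:,1]+.155)<.1)]; print(len(f),"zmin",np.sort(f[:,2])[:8]); print(f[np.argsort(f[:,1])][::max(1,len(f)//20)])
u,v=t.astype(int)
cv2.imwrite("pics/s4.png",cv2.resize(p[v-60:v+40,u-60:u+60],None,fx=5,fy=5,interpolation=cv2.INTER_CUBIC))
E
```

```text
pos [ 0.518 -0.154  0.032] turn(now axes) [ 0.001 -0.004  0.008] shift cm now axes [4.272 0.139 0.264] after turn [4.274 0.105 0.249] q6 0.690938579140162 F [-0.938  0.131 -0.163] w 0.08733538340953921 t 13.5
[271.271 210.087]
121 zmin [0.069 0.071 0.072 0.073 0.073 0.073 0.074 0.074]
[[ 0.532 -0.207  0.092]
 [ 0.536 -0.205  0.082]
 [ 0.536 -0.202  0.076]
 [ 0.547 -0.201  0.096]
 [ 0.55  -0.2    0.098]
 [ 0.549 -0.198  0.08 ]
 [ 0.547 -0.194  0.072]
 [ 0.494 -0.117  0.074]
 [ 0.504 -0.116  0.093]
 [ 0.506 -0.115  0.077]
 [ 0.496 -0.115  0.078]
 [ 0.509 -0.114  0.079]
 [ 0.5   -0.113  0.095]
 [ 0.505 -0.111  0.079]
 [ 0.513 -0.111  0.115]
 [ 0.508 -0.11   0.076]
 [ 0.511 -0.108  0.082]
 [ 0.511 -0.106  0.107]
 [ 0.51  -0.104  0.074]
 [ 0.511 -0.103  0.109]
 [ 0.51  -0.101  0.115]]
```

View pics/s4.png

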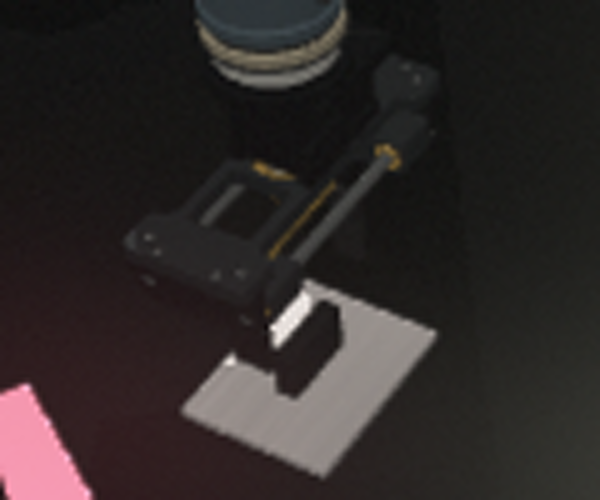

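The tips are at z≈.070 (reported .032), so the same 4 cm offset. The fingers straddle the fin of the white lid lengthwise. Descend and grip.

Emit:
arm_command(plan=[[1.4,0.1,0.2,0,0,0,8.7],[1.4,0,0,0,0,0,8.7],[1.2,0,0,0,0,0,8.7],[0,0,0,0,0,0,8.7]])

```text
time: 14.05
position: [0.5212, -0.1565, -0.0086]
tool_rot: [0.392, 0.588, -0.395, 0.587]
ft_force: [0.7, -0.2, -0.2]
grip_width: 0.087
```

Emit:
arm_command(plan=[[0,0,0,0,0,0,4],[0,0,0,0,0,0,4],[0,0,0,0,0,0,4],[0,0,0,0,0,0,4],[0,0,0,0,0,0,4]], grip_force=30)

```text
time: 14.68
position: [0.5218, -0.1567, -0.0076]
tool_rot: [0.392, 0.588, -0.395, 0.587]
ft_force: [0.2, -0.8, -1.7]
grip_width: 0.0498
```

Emit:
arm_command(plan=[[-3,0,0,0,0,0,4],[-4,0,0,0,0,0,4],[-5,0,0,0.1,0,0,4],[0,0,0,0.12,0,0,4],[0,0,0,0.12,0,0,4],[0,0,0,0,0,0,4]])

```text
time: 15.42
position: [0.5195, -0.1551, 0.1136]
tool_rot: [0.488, 0.513, -0.492, 0.508]
ft_force: [0.5, 0.1, -3.9]
grip_width: 0.0497
```

```bash
python3 - <<'E'
from h import *
go([.544,.208,.112],-1.519)
E
```

```text
pos [ 0.52  -0.155  0.114] turn(now axes) [-0.011 -0.001  0.009] shift cm now axes [  0.155   3.94  -36.176] after turn [  0.164   4.323 -36.132] q6 1.0388087870961324 F [ 0.55   0.096 -3.894] w 0.04967729405180236 t 15.425
```

Emit:
arm_command(plan=[[0,0.6,-5,0,0,0,4],[0,0.6,-5,0,0,0,4],[0,0.6,-5,0,0,0,4],[0,0.6,-5,0,0,0,4],[0,0.6,-5,0,0,0,4],[0,0.6,-5,0,0,0,4],[0,0.4,-4,0,0,0,4],[0,0,0,0,0,0,4]])

```text
time: 16.42
position: [0.5422, 0.1953, 0.1083]
tool_rot: [0.482, 0.518, -0.49, 0.51]
ft_force: [0.7, -0.6, -2.4]
grip_width: 0.0496
```

```bash
python3 - <<'E'
from h import *
go([.544,.208,.112],-1.519)
E
```

```text
pos [0.542 0.195 0.108] turn(now axes) [ 0.004 -0.001  0.016] shift cm now axes [-0.373  0.249 -1.262] after turn [-0.37   0.25  -1.262] q6 1.6640339479294957 F [ 0.664 -0.628 -2.444] w 0.04962108192178041 t 16.425
```

Emit:
arm_command(plan=[[0,0.2,-1.2,0,0,0.016,4],[0,0,0,0,0,0,4],[0,0,0,0,0,0,4]])

```text
time: 16.8
position: [0.5422, 0.206, 0.107]
tool_rot: [0.485, 0.514, -0.486, 0.513]
ft_force: [0.3, -1.7, -3.9]
grip_width: 0.0494
```

```bash
cat > lid.py <<'E'
from h import *
go([.544,.208,.112],-1.519)
o=robot.get_obs(); zl=o["position"][2]+.0076+.022
print("expected plate z",zl)
for n in ("top","scene"):
    p,d=optics.camera(n); P=cloud(n,d); g=p.min(2); t=proj(n,[.544,.208,zl])[0].astype(int)
    s=np.s_[max(0,t[1]-45):t[1]+45,t[0]-45:t[0]+45]; q=P[s].reshape(-1,3); c=g[s].ravel()
    f=q[(c>70)&(abs(q[:,2]-zl)<.009)&(q[:,0]<.604)&(abs(q[:,1]-.208)<.075)]
    A=np.c_[f[:,:2]-[.544,.208],np.ones(len(f))]; print(n,len(f),"plane",np.linalg.lstsq(A,f[:,2],rcond=None)[0],"rect",rect(f[:,:2]),"min",f.min(0),"max",f.max(0))
    cv2.imwrite(f"pics/lid_{n}_{o['time']:.2f}.png",cv2.resize(p[s],None,fx=5,fy=5,interpolation=cv2.INTER_CUBIC))
E
python3 lid.py; ls pics
```

```text
pos [0.542 0.206 0.107] turn(now axes) [0.005 0.001 0.003] shift cm now axes [-0.496  0.187 -0.19 ] after turn [-0.495  0.187 -0.191] q6 1.6852264073123804 F [ 0.342 -1.679 -3.862] w 0.04944298143263565 t 16.8
expected plate z 0.13664681757581576
top 195 plane [-0.008  0.01   0.136] rect (array([539.947, 178.451]), array([95.906, 65.365]), np.float32(-1.5548546)) min [0.492 0.145 0.131] max [0.588 0.212 0.143]
scene 587 plane [-0.01   0.008  0.138] rect (array([544.178, 204.434]), array([ 97.119, 124.163]), np.float32(0.038867485)) min [0.497 0.141 0.131] max [0.595 0.267 0.142]
c1.png
c2.png
lid_scene_16.80.png
lid_top_16.80.png
s1.png
s2.png
s3.png
s4.png
scene0.npy
scene0.png
t1.png
t2.npy
t2.png
t2full.png
top0.npy
top0.png
```

```bash
python3 - <<'E'
from h import *
P=cloud("scene",np.load("pics/scene0.npy")); q=P.reshape(-1,3)
f=q[(abs(q[:,2]-.07)<.006)&(abs(q[:,0]-.544)<.065)&(abs(q[:,1]-.208)<.08)]
print("scene rim",len(f),rect(f[:,:2]),f.min(0),f.max(0))
P=cloud("top",np.load("pics/t2.npy")); q=P.reshape(-1,3)
f=q[(abs(q[:,2]-.07)<.006)&(abs(q[:,0]-.54)<.065)&(abs(q[:,1]-.208)<.08)]
print("top rim",len(f),rect(f[:,:2]),f.min(0),f.max(0),np.percentile(f,[1,99],axis=0))
E
```

```text
scene rim 332 (array([553.017, 205.577]), array([111.137, 125.472]), np.float32(0.031171624)) [0.496 0.142 0.064] [0.607 0.269 0.075]
top rim 461 (array([544.015, 207.945]), array([ 97.004, 122.223]), np.float32(0.05164743)) [0.494 0.146 0.064] [0.594 0.271 0.075] [[0.494 0.147 0.064]
 [0.594 0.27  0.074]]
```

View pics/lid_scene_16.80.png

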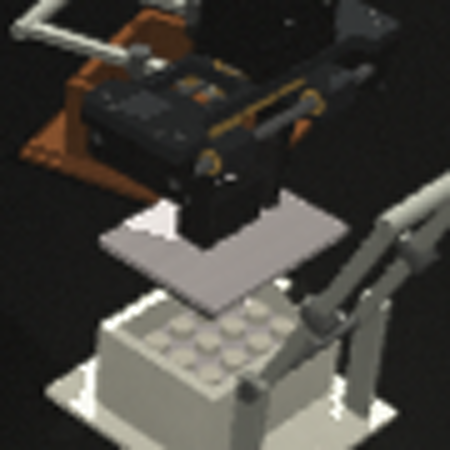

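Lid held level. Top-camera estimate: lid about (.540,.208), mouth (.544,.208); the scene camera carries a steady bias of about +4 mm in x. I'll shift +3.5 mm in x and lower to just above the rim.

Emit:
arm_command(plan=[[0.8,0.35,-0.1,0,0,0,4],[1.2,0,0,0,0,0,4],[1.2,0,0,0,0,0,4],[0,0,0,0,0,0,4]])

```text
time: 17.4
position: [0.5459, 0.2058, 0.0723]
tool_rot: [0.485, 0.514, -0.487, 0.513]
ft_force: [-1.1, 1.4, -2.9]
grip_width: 0.0497
```

```bash
python3 lid.py; python3 - <<'E'
from h import *
import glob
p,d=optics.camera("top"); g=p.min(2)
np.set_printoptions(linewidth=250)
e=cv2.imread("pics/t2full.png").min(2)
print(g[196:232:3,205:275]); 
E
```

```text
pos [0.546 0.206 0.072] turn(now axes) [0.002 0.001 0.004] shift cm now axes [-3.971 -0.194 -0.226] after turn [-3.972 -0.18  -0.228] q6 1.6862287730962997 F [-1.061  1.371 -2.89 ] w 0.049699875990079134 t 17.4
expected plate z 0.1018835878796216
top 162 plane [-0.006  0.016  0.102] rect (array([544.26 , 176.721]), array([93.987, 61.896]), np.float32(-1.5450269)) min [0.497 0.145 0.096] max [0.591 0.209 0.107]
scene 545 plane [-0.004  0.011  0.103] rect (array([547.212, 202.801]), array([ 98.775, 121.942]), np.float32(0.07008498)) min [0.498 0.141 0.095] max [0.601 0.265 0.109]
[[ 98  94  93  96  93  93  94  92  84  76  73  75  75  75  78  70  57  38  30  31  33  43  43  31  28  36  23  20  52 156 171 121  62  37  36  37  36  36  36  38  35  32  34  52  71  57  50  52  58  60  64  58  43  38  39  41  80 183 192  92  29
    4   4  11   2   4   4   6   9   5]
 [ 88  86  86  87  89  85  84  88  78  77  75  75  77  74  74  76  50  33  29  29  34  36  41  39  31  23  23  27  38  87  95  78  45  37  31  35  36  35  37  37  48  58  46  36  79  71  62  62  60  61  62  59  62  55  43  38  66 
[... 2205 characters left out ...]
50 251 251 251 250 250 250 250 250 249 230 214 211 213 211 212 214 213 212 210 209 190  91
   20  11  11   7   4   9   9   9   8]
 [ 20  24  26  28  25  24  35  66  75  73  77  76  76  73  70  43  32  31  29  27  26  29  34  29  29  30  71 211 248 251 250 251 250 251 251 250 250 250 250 250 250 250 251 250 250 251 249 231 214 213 213 211 211 212 214 214 215 214 210 198  99
   26   8   3   8   9  10  10   8   5]
 [ 81  80  79  81  81  83  78  77  77  77  77  76  79  77  70  42  30  31  31  26  31  34  30  33  29  31  74 209 246 248 249 249 249 249 243 241 240 240 237 231 229 227 226 224 223 222 218 184 162 163 159 157 159 158 155 152 144 118 107  81  36
   18   4   7   7   8   2   4   4   8]]
```

Emit:
arm_command(plan=[[0.7,0.05,-0.15,0,0,0,4],[0.6,0,0,0,0,0,4],[0,0,0,0,0,0,4]])

```text
time: 17.92
position: [0.5483, 0.2081, 0.0608]
tool_rot: [0.487, 0.513, -0.486, 0.514]
ft_force: [-0.5, 0.7, -3.2]
grip_width: 0.0499
```

Emit:
arm_command(plan=[[0.3,0,0,0,0,0,4],[0,0,0,0,0,0,4]])

```text
time: 18.18
position: [0.5484, 0.2082, 0.0576]
tool_rot: [0.487, 0.513, -0.486, 0.514]
ft_force: [-0.3, -0.9, -2.3]
grip_width: 0.0499
```

Emit:
arm_command(plan=[[0.2,-0.1,0,0,0,0,4],[0,0,0,0,0,0,4]])

```text
time: 18.42
position: [0.5475, 0.2081, 0.0557]
tool_rot: [0.487, 0.513, -0.486, 0.514]
ft_force: [-0.9, -0.1, -2.1]
grip_width: 0.0498
```

Emit:
arm_command(plan=[[0.2,0,0,0,0,0,4],[0,0,0,0,0,0,4]])

```text
time: 18.68
position: [0.5475, 0.2081, 0.0536]
tool_rot: [0.487, 0.513, -0.486, 0.514]
ft_force: [0.1, -0.6, -3.0]
grip_width: 0.0501
```

Emit:
arm_command(plan=[[0.2,0,0,0,0,0,4],[0,0,0,0,0,0,4]])

```text
time: 18.92
position: [0.5482, 0.2082, 0.0528]
tool_rot: [0.487, 0.513, -0.485, 0.514]
ft_force: [-0.5, 0.0, -2.7]
grip_width: 0.0496
```

```bash
python3 lid.py
```

```text
pos [0.548 0.208 0.053] turn(now axes) [ 0.003 -0.    -0.004] shift cm now axes [-5.924 -0.401 -0.   ] after turn [-5.923 -0.423  0.001] q6 1.6891283253790659 F [-0.456  0.015 -2.73 ] w 0.04962482898275979 t 18.925
expected plate z 0.08237099803646239
top 158 plane [0.015 0.01  0.083] rect (array([545.147, 178.393]), array([94.459, 60.75 ]), np.float32(-1.5576185)) min [0.498 0.147 0.074] max [0.593 0.209 0.087]
scene 499 plane [0.    0.013 0.083] rect (array([548.858, 205.305]), array([ 97.843, 123.335]), np.float32(0.06396727)) min [0.501 0.144 0.073] max [0.601 0.267 0.088]
```

Emit:
arm_command(plan=[[0.2,0,0,0,0,0,4],[0,0,0,0,0,0,4]])

```text
time: 19.27
position: [0.5486, 0.2083, 0.0529]
tool_rot: [0.487, 0.512, -0.485, 0.515]
ft_force: [-0.6, -0.3, -3.5]
grip_width: 0.0499
```

The lid has stopped about 9 mm below the rim (plate z .083), which is vial level. I'll release and check.

Emit:
arm_command(plan=[[0,0,0,0,0,0,7],[0,0,0,0,0,0,7],[0,0,0,0,0,0,7],[-3,0,0,0,0,0,7],[-4,0,0,0,0,0,7],[-4,0,0,0,0,0,7],[-5,0,0,0,0,0,7],[0,-4,4,0,0,0,7],[0,-4,4,0,0,0,7],[0,-4,4,0,0,0,6]])

```text
time: 20.52
position: [0.4383, 0.0806, 0.2168]
tool_rot: [0.488, 0.511, -0.481, 0.519]
ft_force: [1.1, -0.0, 0.4]
grip_width: 0.0657
```

```bash
sed -i 's/zl=o.*/zl=.083/' lid.py; python3 lid.py; python3 - <<'E'
from h import *
p,d=optics.camera("top"); P=cloud("top",d); q=P.reshape(-1,3); g=p.min(2).ravel()
f=q[(g>60)&(abs(q[:,2]-.010)<.007)&(q[:,1]>.12)&(q[:,1]<.30)&(q[:,0]>.44)&(q[:,0]<.64)]; print("foot",rect(f[:,:2]))
E
```

```text
pos [0.438 0.081 0.217] turn(now axes) [ 0.008  0.001 -0.014] shift cm now axes [ 10.623  11.16  -12.097] after turn [ 10.476  11.212 -12.177] q6 1.4399870052463861 F [ 1.148 -0.04   0.378] w 0.06566170175537263 t 20.525
expected plate z 0.083
top 1304 plane [ 0.006 -0.001  0.082] rect (array([548.399, 207.996]), array([124.604, 108.135]), np.float32(-0.015038493)) min [0.495 0.146 0.074] max [0.603 0.27  0.09 ]
scene 593 plane [-0.002  0.008  0.083] rect (array([549.994, 206.355]), array([100.045, 122.866]), np.float32(0.058075145)) min [0.497 0.144 0.076] max [0.602 0.267 0.088]
foot (array([551.31 , 210.216]), array([180.544, 156.429]), np.float32(-1.5015286))
```

Lid: plate z .0825 (origin about 9.5 mm below the rim), level, centred. Next, find the raised bar and turn the gripper back.

Emit:
arm_command(plan=[[-5,0,0,-0.18,0,0,6],[-5,0,0,-0.18,0,0,6],[0,0,0,-0.18,0,0,6],[0,0,0,-0.18,0,0,6],[0,0,0,-0.18,0,0,6],[0,0,0,-0.18,0,0,6],[0,0,0,-0.18,0,0,6],[0,0,0,-0.18,0,0,6],[0,0,0,-0.14,0,0,6]])

```text
time: 21.8
position: [0.4482, 0.0867, 0.3229]
tool_rot: [-0.043, 0.696, 0.045, 0.715]
ft_force: [-0.6, -0.4, -0.8]
grip_width: 0.0598
```

```bash
python3 - <<'E'
from h import *
go([.684,.213,.26],.05)
for n in ("scene","top"):
    p,d=optics.camera(n); P=cloud(n,d); q=P.reshape(-1,3); g=p.min(2).ravel()
    f=q[(g>60)&(q[:,2]>.233)&(q[:,2]<.27)&(abs(q[:,1]-.21)<.07)&(q[:,0]>.63)&(q[:,0]<.75)]
    if len(f): print(n,len(f),f.mean(0),np.percentile(f,[3,97],axis=0)); k=f[abs(f[:,1]-.213)<.03]; print(" mid",len(k),k.mean(0),k.min(0),k.max(0))
E
```

```text
pos [0.448 0.087 0.323] turn(now axes) [ 0.074  0.027 -0.001] shift cm now axes [ 6.957  9.617 24.778] after turn [ 6.285 11.436 24.177] q6 -0.18373589198742357 F [-0.649 -0.393 -0.776] w 0.05982202640777525 t 21.8
scene 159 [0.691 0.207 0.249] [[0.683 0.161 0.241]
 [0.696 0.26  0.253]]
 mid 84 [0.691 0.212 0.249] [0.682 0.185 0.241] [0.696 0.242 0.255]
top 248 [0.683 0.215 0.248] [[0.675 0.166 0.237]
 [0.69  0.264 0.253]]
 mid 128 [0.683 0.213 0.249] [0.677 0.184 0.242] [0.691 0.243 0.254]
```

Emit:
arm_command(plan=[[0,0,0,0.075,0.025,0,6],[0,2.5,5,0,0,0,6],[0,2.5,5,0,0,0,6],[0,2.5,5,0,0,0,6],[0,2.5,5,0,0,0,6],[3,1.4,4.2,0,0,0,6],[2,0,0,0,0,0,6],[0,0,0,0,0,0,6]])

```text
time: 22.9
position: [0.6987, 0.2189, 0.2695]
tool_rot: [-0.007, 0.705, 0.009, 0.709]
ft_force: [-0.2, 0.2, 0.3]
grip_width: 0.0599
```

```bash
python3 - <<'E'
from h import *
go([.684,.213,.187],.05)
E
```

```text
pos [0.699 0.219 0.269] turn(now axes) [-0.028  0.006 -0.003] shift cm now axes [ 8.238 -0.576 -1.536] after turn [ 8.249 -0.512 -1.5  ] q6 0.1286809303379859 F [-0.172  0.17   0.297] w 0.05993831506189587 t 22.9
```

Emit:
arm_command(plan=[[0,-0.5,-1.5,-0.028,0,0,6],[2,0,0,0,0,0,6],[2,0,0,0,0,0,6],[2,0,0,0,0,0,6],[1.7,0,0,0,0,0,6],[0,0,0,0,0,0,6]])

```text
time: 23.65
position: [0.6877, 0.216, 0.1981]
tool_rot: [-0.013, 0.7, 0.017, 0.714]
ft_force: [0.5, -0.1, 0.9]
grip_width: 0.0602
```

```bash
python3 - <<'E'
from h import *
go([.684,.213,.187],.05)
E
```

```text
pos [0.688 0.216 0.198] turn(now axes) [-0.007  0.019 -0.005] shift cm now axes [ 1.105 -0.285 -0.403] after turn [ 1.114 -0.277 -0.384] q6 0.1050738735626885 F [ 0.537 -0.121  0.925] w 0.06024518145600009 t 23.65
```

Emit:
arm_command(plan=[[1,-0.3,-0.4,0,0.02,0,6],[0.1,0,0,0,0,0,1],[0,0,0,0,0,0,1],[0,0,0,0,0,0,1],[0,0,0,0,0,0,1],[0,0,0,0,0,0,1],[0,0,0,0,0,0,1]], grip_force=25)

```text
time: 24.52
position: [0.6862, 0.213, 0.1899]
tool_rot: [-0.013, 0.705, 0.017, 0.709]
ft_force: [0.7, 0.7, -0.8]
grip_width: 0.0132
```

Emit:
arm_command(plan=[[-0.9,0,-2.3,0,0,0,1],[-0.5,0,-2.8,0,0,0,1],[0,0,-2.8,0,0,0,1],[0.4,0,-2.7,0,0,0,1]])

```text
time: 25.02
position: [0.6014, 0.2087, 0.2056]
tool_rot: [-0.012, 0.687, 0.017, 0.727]
ft_force: [5.3, -0.4, 6.1]
grip_width: 0.0131
```

```bash
cat > th.py <<'E'
from h import *
go([.46,.204,.085],.05)
o=robot.get_obs(); A=R.from_quat(o["tool_rot"]); b=o["position"]-A.apply([.058,0,0]); print("bar",b,"theta",np.arctan2(b[2]-.092,.617-b[0]),"r",np.hypot(b[2]-.092,.617-b[0]))
E
python3 th.py
```

```text
pos [0.601 0.209 0.206] turn(now axes) [-0.009  0.057 -0.007] shift cm now axes [ 11.242   0.026 -14.805] after turn [ 12.064   0.237 -14.141] q6 0.11726546092165963 F [ 5.342 -0.439  6.132] w 0.013130546300875278 t 25.025
bar [0.598 0.208 0.264] theta 1.4609228499401534 r 0.1725903504921643
```

Emit:
arm_command(plan=[[0.4,0,-2.7,0,0.03,0,1],[0.8,0,-2.6,0,0.02,0,1],[1.3,0,-2.5,0,0.02,0,1],[1.7,0,-2.2,0,0.02,0,1]])

```text
time: 25.52
position: [0.5188, 0.2046, 0.1727]
tool_rot: [-0.013, 0.703, 0.018, 0.711]
ft_force: [-4.4, -2.3, 14.5]
grip_width: 0.0132
```

```bash
python3 th.py
```

```text
pos [0.519 0.205 0.173] turn(now axes) [-0.007  0.011 -0.007] shift cm now axes [ 8.707  0.129 -5.976] after turn [ 8.773  0.231 -5.877] q6 0.12580141306804882 F [-4.384 -2.282 14.463] w 0.013152728510018547 t 25.525
bar [0.518 0.204 0.231] theta 0.951809150098376 r 0.1703218638066576
```

Emit:
arm_command(plan=[[1.8,0,-2.1,0,0.01,0,1],[2.1,0,-1.8,0,0.01,0,1],[2.4,0,-1.4,0,0,0,1]])

```text
time: 25.9
position: [0.4719, 0.2022, 0.1153]
tool_rot: [-0.014, 0.703, 0.018, 0.71]
ft_force: [-0.5, -2.2, 6.9]
grip_width: 0.0131
```

```bash
python3 th.py
```

```text
pos [0.472 0.202 0.115] turn(now axes) [-0.004  0.01  -0.006] shift cm now axes [ 3.017  0.219 -1.209] after turn [ 3.027  0.241 -1.178] q6 0.13450464608806367 F [-0.528 -2.24   6.931] w 0.01311617680976328 t 25.9
bar [0.471 0.202 0.173] theta 0.5088536972459793 r 0.16681137357736764
```

Emit:
arm_command(plan=[[1.2,0,-0.6,0,0.01,0,1],[1.0,0,-0.4,0,0,0,1],[0,0,0,0,0,0,4.5],[0,0,0,0,0,0,4.5],[0,0,0,0,0,0,4.5],[-2,0,0,0,0,0,4],[-2.5,0,0,0,0,0,0],[0,0,0,0,0,0,0],[0,0,0,0,0,0,0],[0,0,0,0,0,0,0],[0,0,0,0,0,0,0]])

```text
time: 27.28
position: [0.4618, 0.2015, 0.1386]
tool_rot: [-0.014, 0.708, 0.018, 0.706]
ft_force: [-0.0, -0.6, -0.1]
grip_width: 0.0023
```

```bash
python3 th.py; python3 lid.py; python3 - <<'E'
from h import *
for n in ("scene",):
    p,d=optics.camera(n); P=cloud(n,d); q=P.reshape(-1,3); g=p.min(2).ravel()
    f=q[(g>50)&(q[:,2]>.12)&(q[:,2]<.18)&(abs(q[:,1]-.203)<.03)&(q[:,0]>.44)&(q[:,0]<.50)]; print("bar",len(f),f.mean(0),f.max(0))
    k=q[(p.max(2).ravel()<45)&(q[:,2]>.13)&(q[:,2]<.22)&(abs(q[:,0]-.46)<.04)&(abs(q[:,1]-.2)<.03)]; print("fingers zmin",np.sort(k[:,2])[:6],k[k[:,2]<.19].mean(0))
E
```

```text
pos [0.462 0.201 0.139] turn(now axes) [-0.004 -0.003 -0.005] shift cm now axes [ 5.363  0.233 -0.147] after turn [ 5.361  0.262 -0.164] q6 0.1350610334156321 F [-0.041 -0.63  -0.076] w 0.002311663368571603 t 27.275
bar [0.462 0.201 0.197] theta 0.5936117231692007 r 0.18702273793940785
pos [0.462 0.201 0.139] turn(now axes) [ 1.565 -0.007 -0.002] shift cm now axes [2.636 0.261 8.253] after turn [ 2.661  8.246 -0.227] q6 0.1350610334156321 F [-0.041 -0.63  -0.076] w 0.002311663368571603 t 27.275
expected plate z 0.083
top 687 plane [ 0.003 -0.004  0.082] rect (array([548.617, 208.487]), array([127.894, 100.736]), np.float32(-0.07035798)) min [0.498 0.147 0.076] max [0.603 0.27  0.09 ]
scene 545 plane [-0.008  0.008  0.083] rect (array([550.395, 206.02 ]), array([ 98.973, 121.721]), np.float32(0.034316007)) min [0.499 0.144 0.075] max [0.602 0.267 0.089]
bar 69 [0.467 0.202 0.153] [0.473 0.231 0.159]
fingers zmin [0.176 0.179 0.179 0.18  0.18  0.181] [0.468 0.197 0.184]
```

Bar at about z .151 (θ≈.36), shut fingers 2 cm above it, lid unchanged. Now press from above in small steps.

Emit:
arm_command(plan=[[1.5,0,0,0,0,0,0],[0.8,0,0,0,0,0,0]])

```text
time: 27.68
position: [0.4619, 0.2017, 0.1158]
tool_rot: [-0.014, 0.708, 0.018, 0.706]
ft_force: [-4.6, -0.7, 6.8]
grip_width: 0.0004
```

Emit:
arm_command(plan=[[0.5,0,-0.1,0,0,0,0],[0.5,0,-0.1,0,0,0,0]])

```text
time: 27.92
position: [0.4582, 0.2015, 0.1058]
tool_rot: [-0.015, 0.709, 0.018, 0.705]
ft_force: [-1.8, -1.8, 5.9]
grip_width: 0.0004
```

Emit:
arm_command(plan=[[0.4,0,0,0,0,0,0],[0.4,0,-0.1,0,0,0,0],[0.4,0,-0.1,0,0,0,0]])

```text
time: 28.3
position: [0.4549, 0.2013, 0.0945]
tool_rot: [-0.015, 0.71, 0.018, 0.704]
ft_force: [-1.1, -0.7, 5.2]
grip_width: 0.0008
```

Emit:
arm_command(plan=[[0.2,0,0,0,0,0,0],[0.2,0,0,0,0,0,0]])

```text
time: 28.55
position: [0.4539, 0.2013, 0.0906]
tool_rot: [-0.015, 0.71, 0.018, 0.704]
ft_force: [-2.3, -1.1, 7.8]
grip_width: 0.0006
```

Emit:
arm_command(plan=[[0.2,0,0,0,0,0,0]])

```text
time: 28.68
position: [0.4535, 0.2013, 0.0887]
tool_rot: [-0.015, 0.711, 0.018, 0.703]
ft_force: [-2.6, -1.5, 7.5]
grip_width: 0.0008
```

Emit:
arm_command(plan=[[0.2,0,0,0,0,0,0]])

```text
time: 28.8
position: [0.4532, 0.2012, 0.0871]
tool_rot: [-0.015, 0.711, 0.018, 0.703]
ft_force: [-2.4, -0.4, 8.2]
grip_width: 0.0007
```

Emit:
arm_command(plan=[[0.2,0,0,0,0,0,0]])

```text
time: 28.92
position: [0.4528, 0.2012, 0.0855]
tool_rot: [-0.015, 0.711, 0.018, 0.703]
ft_force: [-3.1, -0.4, 9.8]
grip_width: 0.0006
```

Emit:
arm_command(plan=[[0.2,0,0,0,0,0,0]])

```text
time: 29.05
position: [0.4525, 0.2012, 0.084]
tool_rot: [-0.015, 0.711, 0.018, 0.703]
ft_force: [-2.4, -0.3, 10.4]
grip_width: 0.0004
```

Emit:
arm_command(plan=[[0.15,0,0,0,0,0,0]])

```text
time: 29.18
position: [0.4524, 0.2012, 0.0831]
tool_rot: [-0.015, 0.711, 0.018, 0.703]
ft_force: [-2.7, -1.2, 11.1]
grip_width: 0.0005
```

Emit:
arm_command(plan=[[0.1,0,0,0,0,0,0]])

```text
time: 29.3
position: [0.4523, 0.2012, 0.0828]
tool_rot: [-0.015, 0.711, 0.018, 0.703]
ft_force: [-2.2, -1.3, 10.5]
grip_width: 0.0002
```

Emit:
arm_command(plan=[[0.18,0,0,0,0,0,0]])

```text
time: 29.42
position: [0.4521, 0.2012, 0.0817]
tool_rot: [-0.015, 0.711, 0.018, 0.703]
ft_force: [-3.1, -1.1, 10.1]
grip_width: 0.0007
```

Emit:
arm_command(plan=[[0.18,0,0,0,0,0,0]])

```text
time: 29.55
position: [0.452, 0.2012, 0.0807]
tool_rot: [-0.015, 0.711, 0.018, 0.703]
ft_force: [-3.3, -0.7, 11.9]
grip_width: 0.0004
```

11.9 N at the bar, in the 10–14 N band. Now I'll lift off and verify.

Emit:
arm_command(plan=[[-1,0,0,0,0,0,0],[-4,0,0,0,0,0,0],[-5,0,0,0,0,0,0],[0,-5,0,0,0,0,0],[0,-5,0,0,0,0,0],[0,-5,0,0,0,0,0],[0,0,0,0,0,0,0],[0,0,0,0,0,0,0]])

```text
time: 30.55
position: [0.4668, 0.0478, 0.1851]
tool_rot: [-0.016, 0.706, 0.019, 0.707]
ft_force: [0.9, -0.0, 0.2]
grip_width: 0.0005
```

```bash
python3 lid.py; python3 - <<'E'
from h import *
print(robot.get_obs()["position"],robot.get_obs()["ft_force"])
for n in ("scene","top"):
    p,d=optics.camera(n); P=cloud(n,d); q=P.reshape(-1,3); g=p.min(2).ravel()
    f=q[(g>50)&(q[:,2]>.09)&(q[:,2]<.14)&(abs(q[:,1]-.203)<.035)&(q[:,0]>.435)&(q[:,0]<.48)]; print(n,"bar",len(f),f.mean(0),f.max(0))
    if n=="scene": cv2.imwrite("pics/end.png",cv2.resize(p[80:230,310:460],None,fx=4,fy=4,interpolation=cv2.INTER_CUBIC))
def bb(P,u0,u1,v0,v1):
    q=P[v0:v1,u0:u1].reshape(-1,3); q=q[(q[:,2]>.03)&(q[:,2]<.5)]; return np.median(q,0)
A=cloud("top",np.load("pics/top0.npy")); B=P
for k,w in dict(bottle=(295,325,105,145),timer=(155,195,160,188),beak=(420,462,150,188)).items(): print(k,bb(A,*w),bb(B,*w))
E
```

```text
pos [0.467 0.048 0.185] turn(now axes) [ 1.568 -0.002 -0.004] shift cm now axes [ 7.38  15.596  8.485] after turn [  7.313   8.541 -15.596] q6 -0.19068228496716758 F [ 0.896 -0.008  0.2  ] w 0.0004768344974653002 t 30.55
expected plate z 0.083
top 917 plane [ 0.001 -0.003  0.082] rect (array([550.178, 208.396]), array([106.01 , 123.326]), np.float32(0.002638866)) min [0.497 0.147 0.074] max [0.603 0.27  0.091]
scene 494 plane [-0.006  0.009  0.083] rect (array([550.605, 202.843]), array([105.788, 116.399]), np.float32(0.0029500523)) min [0.498 0.145 0.074] max [0.603 0.261 0.092]
[0.467 0.048 0.185] [-0.17   0.179 -0.369]
scene bar 78 [0.458 0.201 0.117] [0.465 0.238 0.122]
top bar 72 [0.45  0.218 0.117] [0.456 0.237 0.122]
bottle [ 0.757 -0.005  0.075] [ 0.758 -0.006  0.077]
timer [0.625 0.394 0.057] [0.625 0.395 0.057]
beak [ 0.649 -0.407  0.064] [ 0.648 -0.406  0.065]
```

View pics/end.png

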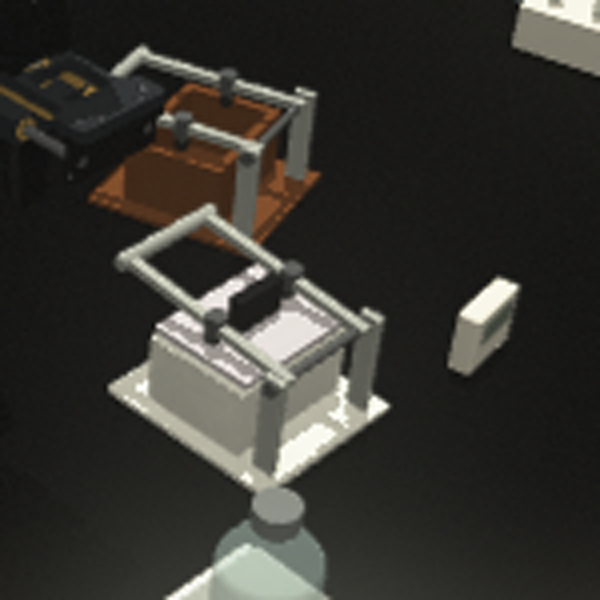

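The picture shows the clamp lowered with both feet on the lid at crop (215,325) and (290,275), and the gripper clear. The bar centre is about z .114 (θ≈.13) against roughly .20 at first contact, so the springs are compressed. The lid is level at plate z .082 and the bystanders have not moved. Handing in.

```bash
python3 -c "
from rig import workorder
print(workorder.hand_in())"
```

```text
the job is handed in; nothing more can be done
None
```

I closed up the chamber and handed the job in at about 31 s; no verdict was reported. I swung the clamp back to about 1.98 rad, set the white lid into the mouth, then swung the clamp over and pressed its bar down with shut fingers until the wrist read 11.9 N.

**Last checks:**
- **Lid:** its plate was at z ≈ 0.082 m, so its origin is about 9–10 mm below the rim. Tilt measured under 0.011 rad. At the last looks the lid's edges lay within 2–3 mm of the rim's, but the fitted centre and turn were spoiled by clamp parts in view, so these are less certain.
- **Clamp:** it stayed down by itself at about 0.13 rad, roughly 11 mm of bar travel past first contact. I could not measure the force on the lid directly.
- **Bystanders:** the bottle, timer and beaker were unchanged within about 2 mm, and the gripper was clear of everything.

**What failed or disagreed:**
- **Missed grasps:** the first two closes on the bar missed. Camera depth put the real fingertips about 4 cm behind the reported TCP, and I corrected for that from then on.
- **Camera bias:** the two cameras disagreed by about 4 mm in x and y, so I took positions from the top camera.

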